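# Get the ink doser ready

## Task

Get the ink doser ready for mixing: first check the paper cup by dipping the rod of the dip gauge well over half-way down into it, and hang the gauge back in its stand. Then stand every ink cartridge that is on the bench upright in a bay of the doser, one to a bay and any bay will do, and swing the hinged clamp fully shut so that it drives them home. Last, with the clamp shut, turn the pump rotor by its knob through at least one full turn, either way, to check that it runs freely; keep the cup upright and leave the other things on the bench alone.

Things in the scene. Friction and masses are not known exactly. Their poses are not given: they have to be found in the camera images.
- doser: the ink doser, a grey fixed base on the bench. Origin on the bench under the middle bay; its x axis points to the back (hinge side), y to its left, z up. The base is 150 mm (x, -57 to +93) by 270 mm (y) and 20 mm high, with an extension to y = -255 mm that carries the pump. The three bays lie in a row along y, 74 mm apart
- bay_left (a point): the left bay (y = +74 mm in the doser's frame): centre of the top of its sprung seat plate when the seat is up, 34 mm above the bench; axes as the doser's. A bay is 63 mm (x) by 49 mm (y) inside at seat height, with thin black walls that lean outward as a lead-in (70 by 56 mm at their top, 53 mm above the bench). The seat is sprung (2.3 N up, 2.9 N pressed; up to 12 mm down) and holds an unclamped cartridge up; the shut clamp presses a cartridge about 10 mm down
- bay_middle (a point): the same point of the middle bay
- bay_right (a point): the same point of the right bay (y = -74 mm)
- clamp (a joint): angle of the clamp frame: 0 shut (level), 2.0 fully open (leaning back). It starts open. It stays where it is left (stiff hinge, 0.4 N m) and has no catch; shutting it over cartridges takes some 4 to 8 N down on its handle
- clamp_handle (a point): middle of the clamp's handle, a dark round bar 16 mm thick and 230 mm long, parallel to the doser's y axis, 145 mm from the hinge axis, free on all sides over its length (between two side arms at y = +-121 mm). At angle a it lies 145*cos(a) mm towards -x of the hinge and 145*sin(a) mm above it. A second bar 70 mm from the hinge, black rubber, presses on the cartridges
- clamp_hinge (a point): middle of the clamp's hinge axis (parallel to the doser's y), 70 mm behind the middle bay's centre, 111 mm above the bench
- rotor (a joint): angle of the pump rotor about its upright axis, rad, counter-clockwise from above, counts on over several turns; starts between -0.5 and 0.5. Turns freely with little friction and coasts when pushed
- rotor_axis (a point): a point on the rotor's upright axis at the top of its hub, 85 mm above the bench, 200 mm to the right (-y) of the middle bay. The rotor is a level metal disc 90 mm across whose top is 79 mm above the bench, on a round grey pump housing
- rotor_knob (a point): middle of the rotor's only knob, an upright black pin 16 mm thick that stands on the disc 34 mm from the axis, from 79 to 115 mm above the bench; nothing else on the disc stands higher than 85 mm above the bench. This point is 97 mm above the bench. Its x axis points outward from the axis
- stand: the gauge's stand, a fixed upright metal tube, 110 mm high, 46 mm across, hole 30 mm across; origin under its centre on the bench
- stand_mouth (a point): centre of the top of the stand's hole, 110 mm above the bench
- gauge_handle (a point): middle of the wooden handle of the dip gauge, which hangs upright in the stand. z points up along the gauge. Handle 24 mm thick, 70 mm long (35 mm above and below this point), a 40 mm wide, 6 mm thick collar at its lower end rests on the stand's top; below the collar a steel rod 10 mm thick and 95 mm long. 60 g
- gauge_tip (a point): lower end of the gauge's rod, 130 mm below the middle of the handle
- ink_cup: paper cup of ink, the only open cup, 110 mm high, 92 mm across the mouth, about 60 mm at the foot, loose, 230 g; origin under its centre on the bench. Its open inside is about 75 mm wide near the top and 48 mm wide half-way down; its inner floor is 15 mm above the bench
- cup_rim (a point): centre of the cup's mouth, 108 mm above its foot
- cartridge_a_centre (a point): centre (half-way up) of an ink cartridge, a grey box with a black foot standing upright on the bench: 56 mm (its x) by 42 mm (its y) by 74 mm high, 70 to 120 g, z up; best gripped across its y in its upper half. All cartridges are alike. Two or three are there
- cartridge_b_centre (a point): the same of another cartridge
- cartridge_c_centre (a point): the same of another cartridge
- squeegee: a hand squeegee lying behind the doser; leave alone
- bottle: a paint bottle, 67 mm thick and 142 mm high; leave alone
- brush: a paint brush lying on the bench; leave alone
Mind the look-alikes: they are no part of the job. What is shaped like the ink_cup but pink is not meant.

How it is judged (in metres and radians):
On the way, in this order (a step that is already met when the one before it is completed fails the run):
1. the gauge's tip is inside the cup, at least half-way down (horizontal distance between gauge_tip and cup_rim below 0.038 m and z of gauge_tip in the frame of ink_cup below 0.056 m), for 0.2 s.
2. the gauge hangs in its stand again (horizontal distance between gauge_handle and stand_mouth below 0.018 m and angle between gauge_handle's own z axis and vertical below 0.15 rad and z of gauge_handle in the frame of stand_mouth below 0.043 m), for 0.2 s.
3. every cartridge stands in a bay (((horizontal distance between cartridge_a_centre and bay_left below 0.008 m and z of cartridge_a_centre in the frame of bay_left below 0.041 m and angle between cartridge_a_centre's own z axis and vertical below 0.12 rad) or (horizontal distance between cartridge_a_centre and bay_middle below 0.008 m and z of cartridge_a_centre in the frame of bay_middle below 0.041 m and angle between cartridge_a_centre's own z axis and vertical below 0.12 rad) or (horizontal distance between cartridge_a_centre and bay_right below 0.008 m and z of cartridge_a_centre in the frame of bay_right below 0.041 m and angle between cartridge_a_centre's own z axis and vertical below 0.12 rad)) and ((horizontal distance between cartridge_b_centre and bay_left below 0.008 m and z of cartridge_b_centre in the frame of bay_left below 0.041 m and angle between cartridge_b_centre's own z axis and vertical below 0.12 rad) or (horizontal distance between cartridge_b_centre and bay_middle below 0.008 m and z of cartridge_b_centre in the frame of bay_middle below 0.041 m and angle between cartridge_b_centre's own z axis and vertical below 0.12 rad) or (horizontal distance between cartridge_b_centre and bay_right below 0.008 m and z of cartridge_b_centre in the frame of bay_right below 0.041 m and angle between cartridge_b_centre's own z axis and vertical below 0.12 rad)) and ((horizontal distance between cartridge_c_centre and bay_left below 0.008 m and z of cartridge_c_centre in the frame of bay_left below 0.041 m and angle between cartridge_c_centre's own z axis and vertical below 0.12 rad) or (horizontal distance between cartridge_c_centre and bay_middle below 0.008 m and z of cartridge_c_centre in the frame of bay_middle below 0.041 m and angle between cartridge_c_centre's own z axis and vertical below 0.12 rad) or (horizontal distance between cartridge_c_centre and bay_right below 0.008 m and z of cartridge_c_centre in the frame of bay_right below 0.041 m and angle between cartridge_c_centre's own z axis and vertical below 0.12 rad))), for 0.3 s.
4. the clamp is shut and every cartridge is driven home (value of joint clamp below 0.05 rad and ((horizontal distance between cartridge_a_centre and bay_left below 0.008 m and z of cartridge_a_centre in the frame of bay_left below 0.0315 m and angle between cartridge_a_centre's own z axis and vertical below 0.12 rad) or (horizontal distance between cartridge_a_centre and bay_middle below 0.008 m and z of cartridge_a_centre in the frame of bay_middle below 0.0315 m and angle between cartridge_a_centre's own z axis and vertical below 0.12 rad) or (horizontal distance between cartridge_a_centre and bay_right below 0.008 m and z of cartridge_a_centre in the frame of bay_right below 0.0315 m and angle between cartridge_a_centre's own z axis and vertical below 0.12 rad)) and ((horizontal distance between cartridge_b_centre and bay_left below 0.008 m and z of cartridge_b_centre in the frame of bay_left below 0.0315 m and angle between cartridge_b_centre's own z axis and vertical below 0.12 rad) or (horizontal distance between cartridge_b_centre and bay_middle below 0.008 m and z of cartridge_b_centre in the frame of bay_middle below 0.0315 m and angle between cartridge_b_centre's own z axis and vertical below 0.12 rad) or (horizontal distance between cartridge_b_centre and bay_right below 0.008 m and z of cartridge_b_centre in the frame of bay_right below 0.0315 m and angle between cartridge_b_centre's own z axis and vertical below 0.12 rad)) and ((horizontal distance between cartridge_c_centre and bay_left below 0.008 m and z of cartridge_c_centre in the frame of bay_left below 0.0315 m and angle between cartridge_c_centre's own z axis and vertical below 0.12 rad) or (horizontal distance between cartridge_c_centre and bay_middle below 0.008 m and z of cartridge_c_centre in the frame of bay_middle below 0.0315 m and angle between cartridge_c_centre's own z axis and vertical below 0.12 rad) or (horizontal distance between cartridge_c_centre and bay_right below 0.008 m and z of cartridge_c_centre in the frame of bay_right below 0.0315 m and angle between cartridge_c_centre's own z axis and vertical below 0.12 rad))), for 0.3 s.
5. the rotor has been turned at least one full turn ((value of joint rotor above 5.7 rad or value of joint rotor below -5.7 rad) and value of joint clamp below 0.08 rad), for 0.1 s.
At the end, for the whole second after the job is handed in: Clamp shut within 0.05 rad; every cartridge upright within 8 mm of a bay centre and pressed at least 5 mm down; rotor reads beyond 5.7 rad either way; gauge hanging upright in its stand, its handle less than 43 mm above the mouth and within 18 mm sideways; cup upright within 0.1 rad (all of step 2 and all of step 4 and (value of joint rotor above 5.7 rad or value of joint rotor below -5.7 rad) and angle between ink_cup's own z axis and vertical below 0.1 rad); the robot touches nothing.
It fails at once if the cup is tipped over (more than 0.4 rad) (angle between ink_cup's own z axis and vertical above 0.4 rad).
It fails at once if the squeegee is moved by more than 4 cm (distance of squeegee from where it was at the start of the episode above 0.04 m).
It fails at once if the bottle is moved by more than 4 cm (distance of bottle from where it was at the start of the episode above 0.04 m).
It fails at once if the brush is moved by more than 4 cm (distance of brush from where it was at the start of the episode above 0.04 m).
Of cartridge_a, cartridge_b, cartridge_c only 2 to 3 are there at a start; the rules pass over those that are not, and their reading is None.
At some moment in a run one of cartridge_a, cartridge_b, cartridge_c may be knocked a few centimetres aside while the robot is not near it.
It also fails if it takes over 210 s, if anything falls off the work surface, if the arm or the gripper's body presses on something with over 40 N, if the wrist force passes 120 N, or if a joint passes its speed limit or range.

## Robot

A 6-joint arm with a two-finger parallel gripper is mounted at the origin on a cart in front of the work surface, level with it; the furniture and walls round the work are solid. World frame = base frame: x ahead of the robot, y to its left, z up, the work surface at z = 0. Lengths are in m, angles in degrees, forces in N, time in s.
With the tool pointing down it reaches from about 0.4 to 0.925 m from the base axis. Payload 12.5 kg.
Tool frame: the origin (TCP) lies on the centre line of the jaws, within the pads' length; the fingertips stand r.finger_overhang ahead of it and the grasp point (between the pads) lies 2 mm behind it (r.finger_overhang is the distance from the TCP to the fingertips, in m); z points along the fingers, y is the line along which they close (so a half turn about z gives the same grasp; the last joint's range is limited). The gripper opens to 95 mm and grips with 3 to 60 N. Pads are 20 mm wide; open, the fingers measure 119 mm over their backs; the gripper's body (75 mm by 180 mm) begins 59 mm behind the grasp point.
Start: joints at [68.95, 28.126, 89.318, -0, 62.55, -6.05], TCP at [0.162, 0.604, 0.232] pointing down, gripper open.
Joint ranges: [-177.58, 177.58], [-47.91, 125.51], [2.72, 160], [-65.01, 245.01], [3.68, 167.84], [-153.87, 153.87]. Speed limits (degrees/s): [127.2, 127.2, 159.86, 180, 180, 180].

## Interface

Orientations are given as a 3x3 rotation matrix whose columns are the frame's x, y, z axes.
In Python, from workcell import readout, grab_frame, camera_model, workorder, r gives the robot as it stands. The module is installed in compiled form; this text tells all that it offers.
- The arm moves only by the shell command python3 -m jog 'ROWS' [FORCE]. ROWS is JSON, a list of rows, each an object with "xyz": the shift along the tool's x, y, z each as a share of 0.2 m, from -1 to 1, a list of three; "rot": the turn, a rotation vector about the tool's x, y, z each as a share of 5 degrees, from -1 to 1, a list of three; "claw": the opening, from -1 (shut) to 1 (fully open), so that 0 is half open. A call has 1 to 20 rows; each row shifts and turns the commanded pose from where the row before left it, along the tool's axes as they then stand; what a row does not reach is not made up. A row lasts 1/12 s, in which the tool goes at most 41.7 mm and 7.16 degrees, less where a joint would pass 70% of its speed; a pose out of reach is approached as far as the arm can. A call with a number of a shift or a turn outside -1 to 1 is refused whole. A call with a gripper value outside its range is refused whole. The fingers move at their own pace and stop on an object; FORCE is the grip in N (left out, the last holds). Time passes only in rows, so rows that do not move let the fingers close. It gives the time, the measured TCP pose, the force, the opening and the grip force at its end, in the units of the state.
- readout.observe(): the state, without advancing time (a new reading comes with each control period).
- grab_frame(name): name is "side" or "top" or "wrist"; returns (picture, depth): 384x512x3 uint8, red, green, blue; 384x512 float32, m along the optical axis (not along the pixel's ray), 0 where there is no reading.
- camera_model(name): a dict with "fov_y" (degrees; the focal length in pixels is half the picture's height over the tangent of half this angle, whatever the lens; pixels are square), "cx", "cy" (the principal point, pixels), "T" (4x4, takes a point from camera to world coordinates). Camera axes: x right, y down, z forward; pixel columns grow to the right and rows downward; lengths in m; the calibration is good to about 2 mm. A picture is of the moment at which its call begins: read the wrist's pose just before it. camera_model takes no time and is no camera call; for the wrist camera it gives the pose at the moment of the call.
- workorder.sign_off(): hands the job in; it is judged then, once.
The state is a dict: "time_s": time; "joint_pos": joint angles; "qvel": joint speeds; "tau": joint torques, N m; "tool_pos": TCP position; "tcp_rot": TCP orientation; "contact_force": force on the tool from outside, world axes, zero at the start; "torque": the same for the moment, N m; "width": opening from 0.0 (shut) to 1.0 (fully open); "finger_force": force on a finger pad.
Only numpy, scipy, OpenCV 4.12 (cv2) and the standard library are available. Lean on these libraries where they do the work, as an engineer would, in place of code of your own. Each camera call takes 0.05 s, during which the arm holds its last target. There are 200 camera calls.

## Working session

There is one attempt and no reset: what is moved stays moved. The work goes in short steps, Python scripts to look and compute and a shell command to move; the robot and the scene stay as the last step left them, time stands still between calls to the robot, and variables do not carry over. Pictures are saved under pics/ and viewed, at most 14 in all, crops included, and the job is handed in when it is done.

```bash
mkdir -p pics
cat > h.py <<'E'
import numpy as np, cv2
from workcell import readout, grab_frame, camera_model, workorder, r
def snap(n):
    m=camera_model(n); p,d=grab_frame(n); return p,d,m
def f(m): return 192/np.tan(np.radians(m['fov_y'])/2)
def pts(d,m):
    h,w=d.shape; u,v=np.meshgrid(np.arange(w),np.arange(h)); F=f(m)
    c=np.stack([(u-m['cx'])/F*d,(v-m['cy'])/F*d,d,np.ones_like(d)],-1)
    return (c@np.array(m['T']).T)[...,:3]
def ray(m,u,v,z):
    T=np.array(m['T']); k=T[:3,:3]@np.array([(u-m['cx'])/f(m),(v-m['cy'])/f(m),1]); return T[:3,3]+k*(z-T[2,3])/k[2]
def proj(m,p):
    T=np.array(m['T']); c=T[:3,:3].T@(np.array(p)-T[:3,3]); return c[:2]/c[2]*f(m)+[m['cx'],m['cy']]
E
python3 - <<'E'
from h import *
for n in('top','side'):
    p,d,m=snap(n); print(n,m['fov_y'],m['cx'],m['cy'],np.round(m['T'],3).tolist())
    np.savez(f'pics/{n}0.npz',p=p,d=d)
    cv2.imwrite(f'pics/{n}0.png',cv2.resize(p[...,::-1],(768,576)))
s=readout.observe(); print(s['tool_pos'],s['tcp_rot'],s['width'],r.finger_overhang,s['contact_force'])
E
```

```text
top 53.31710878067093 252.76477860504977 198.87377573303942 [[0.098, -0.97, 0.224, 0.338], [-0.995, -0.096, 0.02, -0.078], [0.002, -0.225, -0.974, 1.266], [0.0, 0.0, 0.0, 1.0]]
side 48.06114858766218 248.55358646893913 192.7315180121855 [[0.956, -0.089, 0.279, 0.243], [-0.292, -0.347, 0.891, -1.242], [0.018, -0.934, -0.357, 0.604], [0.0, 0.0, 0.0, 1.0]]
[0.16166548 0.60352865 0.23115735] [[-9.65923383e-01  2.58827952e-01 -3.30495096e-04]
 [ 2.58828146e-01  9.65922996e-01 -8.70349316e-04]
 [ 9.39620825e-05 -9.26232188e-04 -9.99999567e-01]] 0.999211966248289 0.017 [ 0.27730631 -0.1659146  -1.29653147]
```

View pics/top0.png

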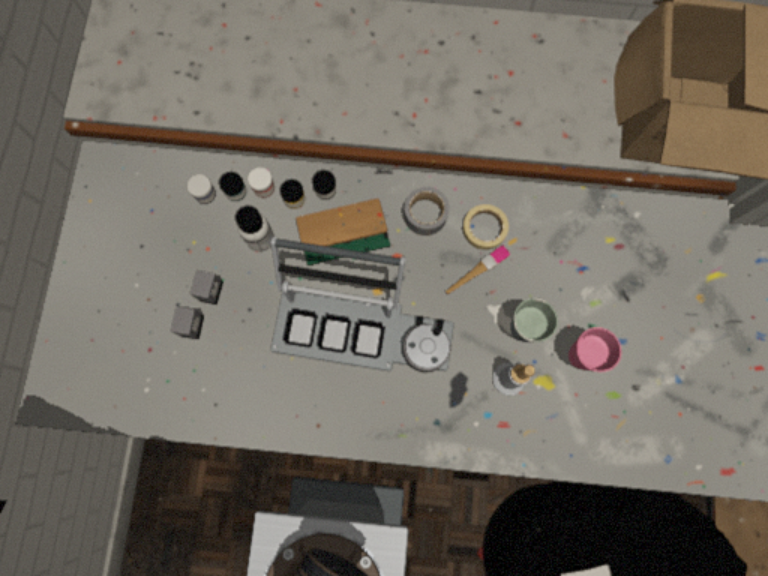

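View pics/side0.png

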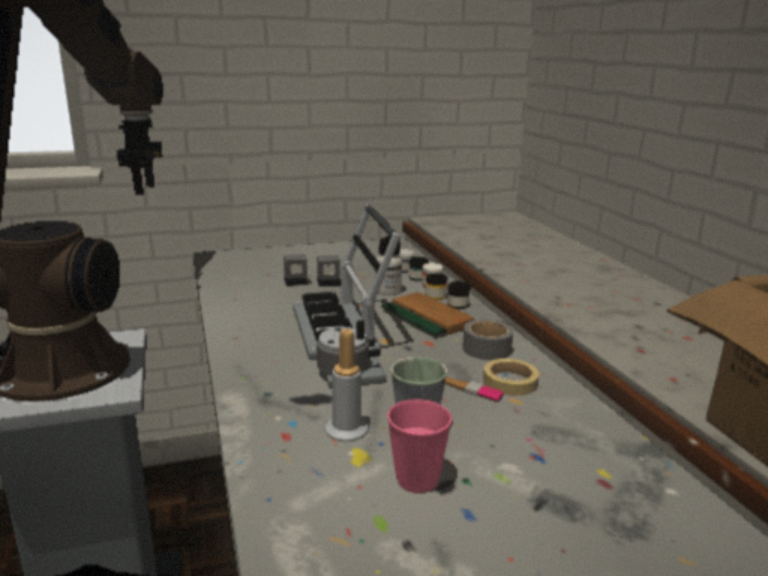

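In the top picture (768x576) the green cup is at (533,320) and the pink look-alike at (597,350). The gauge in its stand is at (515,376), two grey cartridges are at (205,287) and (187,321), the doser's bays are at (300–368,328–338) and the rotor is at (427,345). The green cup fits ink_cup because the pink one is ruled out. Next: one enlarged crop and the measurements.

Run:
```python
from h import *
z=np.load('pics/top0.npz'); p,d=z['p'],z['d']; m=camera_model('top'); P=pts(d,m)
c1=cv2.resize(p[180:280,250:430,::-1],None,fx=4.4,fy=3,interpolation=cv2.INTER_CUBIC)
c1=cv2.resize(p[190:270,300:430,::-1],(780,480),interpolation=cv2.INTER_CUBIC)
cv2.imwrite('pics/crop1.png',c1)
def comp(zl,zh,box):
    x0,x1,y0,y1=box; k=((P[...,2]>zl)&(P[...,2]<zh)&(P[...,0]>x0)&(P[...,0]<x1)&(P[...,1]>y0)&(P[...,1]<y1)).astype(np.uint8)
    n,l,s,c=cv2.connectedComponentsWithStats(k)
    for i in range(1,n):
        if s[i,4]>12:
            q=P[l==i]; rc=cv2.minAreaRect(q[:,:2].astype(np.float32)*1000)
            print('px',c[i].round(),s[i,4],'xyz',q.mean(0).round(3),'zmax',q[:,2].max().round(3),'rect',np.round(rc[0]),np.round(rc[1]),round(rc[2],1))
print('h>60');comp(.06,.09,(0.2,1,-.8,.8))
print('h>95');comp(.095,.2,(0.2,1,-.8,.8))
print('base');comp(.012,.028,(0.2,1,-.8,.8))
```

```text
h>60
px [ 91. 118.] 2137 xyz [0.846 0.511 0.068] zmax 0.09 rect [886. 448.] [ 504. 1024.] 35.2
px [293.  97.] 100 xyz [ 0.988 -0.156  0.062] zmax 0.067 rect [ 987. -153.] [101.  26.] 88.7
px [326. 100.] 133 xyz [ 0.986 -0.268  0.062] zmax 0.066 rect [ 986. -270.] [130.  27.] 89.5
px [354. 103.] 69 xyz [ 0.986 -0.366  0.062] zmax 0.066 rect [ 986. -366.] [62. 27.] 88.4
px [373. 104.] 36 xyz [ 0.989 -0.432  0.062] zmax 0.066 rect [ 987. -435.] [25. 42.] 1.3
px [424. 107.] 204 xyz [ 0.99  -0.603  0.069] zmax 0.09 rect [ 986. -602.] [110.  27.] 89.6
px [385. 106.] 39 xyz [ 0.984 -0.472  0.062] zmax 0.066 rect [ 986. -470.] [25. 45.] 3.8
px [396. 106.] 29 xyz [ 0.987 -0.509  0.062] zmax 0.065 rect [ 990. -511.] [32. 23.] 33.0
px [446. 112.] 35 xyz [ 0.981 -0.681  0.062] zmax 0.069 rect [ 981. -681.] [41. 16.] 89.9
px [470. 116.] 14 xyz [ 0.978 -0.763  0.062] zmax 0.065 rect [ 977. -764.] [18. 12.] 87.8
px [172. 157.] 82 xyz [0.725 0.223 0.076] zmax 0.09 rect [728. 227.] [29. 65.] 32.5
px [135. 189.] 245 xyz [0.607 0.327 0.074] zmax 0.081 rect [608. 328.] [43. 56.] 84.0
px [193. 196.] 13 x
[... 2822 characters left out ...]
 [211. 171.] 126 xyz [0.707 0.097 0.017] zmax 0.025 rect [702.  89.] [87. 32.] 86.9
px [144. 195.] 27 xyz [0.601 0.311 0.019] zmax 0.027 rect [602. 311.] [14. 56.] 67.8
px [230. 219.] 2170 xyz [0.549 0.015 0.021] zmax 0.028 rect [548.  19.] [307. 147.] 86.5
px [132. 218.] 31 xyz [0.52  0.338 0.02 ] zmax 0.028 rect [523. 338.] [ 8. 54.] 81.7
px [286. 213.] 39 xyz [ 0.586 -0.167  0.02 ] zmax 0.026 rect [ 585. -167.] [15. 27.] 1.0
px [299. 219.] 68 xyz [ 0.571 -0.21   0.02 ] zmax 0.026 rect [ 563. -209.] [50. 21.] 5.2
px [296. 243.] 27 xyz [ 0.49  -0.207  0.019] zmax 0.025 rect [ 489. -209.] [14. 27.] 49.9
px [333. 254.] 31 xyz [ 0.469 -0.331  0.017] zmax 0.028 rect [ 468. -331.] [43. 19.] 29.1
```

View pics/crop1.png

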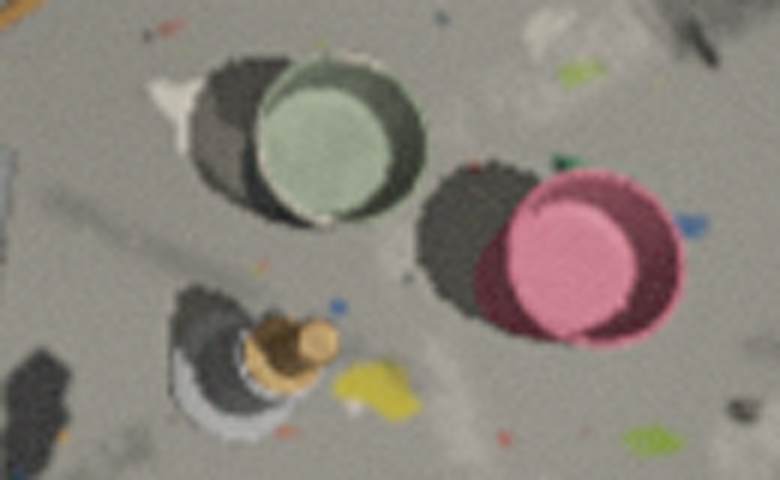

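The crop shows the green cup open at crop (340,140) and the gauge handle in its stand at (300,350); the pink cup at (595,260) is the look-alike. I'm heading to the gauge.

```bash
python3 -m jog '[{"xyz":[0,0,-0.15],"rot":[0,0,-1],"claw":1},{"xyz":[0,0,-0.15],"rot":[0,0,-1],"claw":1},{"xyz":[0,0,-0.15],"rot":[0,0,-1],"claw":1},{"xyz":[-0.145,-0.125,0],"rot":[0,0,0],"claw":1},{"xyz":[-0.145,-0.125,0],"rot":[0,0,0],"claw":1},{"xyz":[-0.145,-0.125,0],"rot":[0,0,0],"claw":1},{"xyz":[-0.145,-0.125,0],"rot":[0,0,0],"claw":1},{"xyz":[-0.145,-0.125,0],"rot":[0,0,0],"claw":1},{"xyz":[-0.145,-0.125,0],"rot":[0,0,0],"claw":1},{"xyz":[-0.145,-0.125,0],"rot":[0,0,0],"claw":1},{"xyz":[-0.145,-0.125,0],"rot":[0,0,0],"claw":1},{"xyz":[-0.145,-0.125,0],"rot":[0,0,0],"claw":1},{"xyz":[-0.145,-0.125,0],"rot":[0,0,0],"claw":1},{"xyz":[0,-0.19,0],"rot":[0,0,0],"claw":1},{"xyz":[0,-0.19,0],"rot":[0,0,0],"claw":1},{"xyz":[0,-0.19,0],"rot":[0,0,0],"claw":1},{"xyz":[0,-0.19,0],"rot":[0,0,0],"claw":1},{"xyz":[0,-0.19,0],"rot":[0,0,0],"claw":1},{"xyz":[0,-0.19,0],"rot":[0,0,0],"claw":1},{"xyz":[0,0,0],"rot":[0,0,0],"claw":1}]' 20; python3 -c "
from h import *
s=readout.observe();print(s['joint_pos']);print(np.round(s['tcp_rot'],3))
z=np.load('pics/top0.npz');P=pts(z['d'],camera_model('top'))
k=(P[...,2]>.13)&(abs(P[...,0]-.47)<.06)&(abs(P[...,1]+.345)<.06);q=P[k]
for a in(.13,.15,.17,.18):
  w=q[(q[:,2]>a)];print(a,len(w),w.mean(0),w.min(0),w.max(0))
"
```

```text
time_s: 1.77
tool_pos: [0.4515, 0.1211, 0.3216]
tcp_rot: [[-1.0, 0.004, -0.0], [0.004, 1.0, -0.001], [0.0, -0.001, -1.0]]
contact_force: [-1.0, 0.1, -0.1]
width: 0.995
finger_force: 0.0
[ 6.94044969e+00  9.85230962e+00  1.02849985e+02 -6.93624176e-02
  6.73237541e+01 -8.28099416e+01]
[[-1.     0.004 -0.   ]
 [ 0.004  1.    -0.001]
 [ 0.    -0.001 -1.   ]]
0.13 84 [ 0.47657242 -0.34642032  0.16911177] [ 0.46680819 -0.35975501  0.13046855] [ 0.48907412 -0.33815109  0.18325773]
0.15 70 [ 0.47693785 -0.34732688  0.17466981] [ 0.46680819 -0.35975501  0.15166869] [ 0.48907412 -0.33815109  0.18325773]
0.17 56 [ 0.47750729 -0.3483649   0.17832702] [ 0.46701585 -0.35975501  0.17000492] [ 0.4876469  -0.33861346  0.18325773]
0.18 21 [ 0.47751861 -0.3500318   0.18141159] [ 0.46989732 -0.3576427   0.18001883] [ 0.48678779 -0.34047668  0.18325773]
```

```bash
python3 -m jog '[{"xyz":[-0.01,-0.18,0],"rot":[0,0,0],"claw":1},{"xyz":[-0.01,-0.18,0],"rot":[0,0,0],"claw":1},{"xyz":[-0.01,-0.18,0],"rot":[0,0,0],"claw":1},{"xyz":[-0.01,-0.18,0],"rot":[0,0,0],"claw":1},{"xyz":[-0.01,-0.18,0],"rot":[0,0,0],"claw":1},{"xyz":[-0.01,-0.18,0],"rot":[0,0,0],"claw":1},{"xyz":[-0.01,-0.18,0],"rot":[0,0,0],"claw":1},{"xyz":[-0.01,-0.18,0],"rot":[0,0,0],"claw":1},{"xyz":[-0.01,-0.18,0],"rot":[0,0,0],"claw":1},{"xyz":[-0.01,-0.18,0],"rot":[0,0,0],"claw":1},{"xyz":[-0.01,-0.18,0],"rot":[0,0,0],"claw":1},{"xyz":[-0.01,-0.18,0],"rot":[0,0,0],"claw":1},{"xyz":[-0.01,-0.18,0],"rot":[0,0,0],"claw":1},{"xyz":[0,0,0],"rot":[0,0,0],"claw":1},{"xyz":[0,0,0],"rot":[0,0,0],"claw":1}]'; python3 -c "
from h import *
p,d,m=snap('wrist');print(m['fov_y'],np.round(m['T'],3).tolist())
print(proj(m,[.478,-.349,.186]),proj(m,readout.observe()['tool_pos']))
P=pts(d,m);np.savez('pics/w1.npz',p=p,d=d)
cv2.imwrite('pics/w1.png',p[...,::-1])
k=(P[...,2]>.165)&(P[...,2]<.2)&(abs(P[...,0]-.478)<.04)&(abs(P[...,1]+.349)<.04);q=P[k];print(len(q));print(q.mean(0),q.min(0),q.max(0)) if len(q) else 0
"
```

```text
time_s: 3.02
tool_pos: [0.4776, -0.3434, 0.3205]
tcp_rot: [[-1.0, 0.002, -0.001], [0.002, 1.0, 0.001], [0.001, 0.001, -1.0]]
contact_force: [-0.8, 0.6, -0.2]
width: 0.996
finger_force: 0.0
59.595869688688424 [[0.002, 0.959, 0.282, 0.398], [1.0, -0.002, 0.0, -0.344], [0.001, 0.282, -0.959, 0.474], [0.0, 0.0, 0.0, 1.0]]
[255.28151664 193.79977604] [265.00075123 264.67483072]
530
[ 0.47645608 -0.35332072  0.17773007] [ 0.46680056 -0.36538776  0.16509935] [ 0.48952326 -0.34197549  0.18199086]
```

View pics/w1.png

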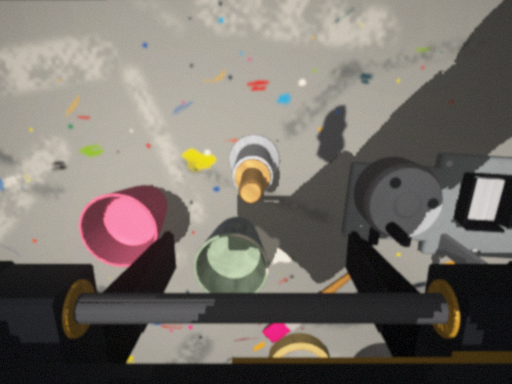

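```bash
python3 -m jog '[{"xyz":[0,-0.045,0.13],"rot":[0,0,0],"claw":1},{"xyz":[0,0,0.13],"rot":[0,0,0],"claw":1},{"xyz":[0,0,0.13],"rot":[0,0,0],"claw":1},{"xyz":[0,0,0.13],"rot":[0,0,0],"claw":1},{"xyz":[0,0,0.13],"rot":[0,0,0],"claw":1},{"xyz":[0,0,0.13],"rot":[0,0,0],"claw":1},{"xyz":[0,0,0],"rot":[0,0,0],"claw":1},{"xyz":[0,0,0],"rot":[0,0,0],"claw":-1},{"xyz":[0,0,0],"rot":[0,0,0],"claw":-1},{"xyz":[0,0,0],"rot":[0,0,0],"claw":-1},{"xyz":[0,0,0],"rot":[0,0,0],"claw":-1},{"xyz":[0,0,0],"rot":[0,0,0],"claw":-1},{"xyz":[0,0,0],"rot":[0,0,0],"claw":-1},{"xyz":[0,0,0],"rot":[0,0,0],"claw":-1},{"xyz":[0,0,0],"rot":[0,0,0],"claw":-1}]' 20
```

```text
time_s: 4.32
tool_pos: [0.4777, -0.3513, 0.1657]
tcp_rot: [[-1.0, 0.0, 0.0], [0.0, 1.0, -0.0], [-0.0, -0.0, -1.0]]
contact_force: [0.4, -0.3, -0.3]
width: 0.496
finger_force: 0.0
```

```bash
python3 -m jog '[{"xyz":[0,0,0],"rot":[0,0,0],"claw":-1},{"xyz":[0,0,0],"rot":[0,0,0],"claw":-1},{"xyz":[0,0,0],"rot":[0,0,0],"claw":-1},{"xyz":[0,0,0],"rot":[0,0,0],"claw":-1},{"xyz":[0,0,0],"rot":[0,0,0],"claw":-1},{"xyz":[0,0,0],"rot":[0,0,0],"claw":-1},{"xyz":[0,0,0],"rot":[0,0,0],"claw":-1}]' 20
```

```text
time_s: 4.9
tool_pos: [0.4777, -0.3512, 0.1655]
tcp_rot: [[-1.0, -0.0, -0.0], [-0.0, 1.0, 0.0], [0.0, 0.0, -1.0]]
contact_force: [0.6, -0.8, -0.9]
width: 0.249
finger_force: 19.9
```

```bash
python3 -m jog '[{"xyz":[0,0,-0.05],"rot":[0,0,0],"claw":-1},{"xyz":[0,0,-0.1],"rot":[0,0,0],"claw":-1},{"xyz":[0,0,-0.1],"rot":[0,0,0],"claw":-1},{"xyz":[0,0,-0.1],"rot":[0,0,0],"claw":-1},{"xyz":[0,0,-0.1],"rot":[0,0,0],"claw":-1},{"xyz":[0,0,-0.1],"rot":[0,0,0],"claw":-1},{"xyz":[0,0,-0.1],"rot":[0,0,0],"claw":-1},{"xyz":[0,0,-0.05],"rot":[0,0,0],"claw":-1},{"xyz":[0,0,0],"rot":[0,0,0],"claw":-1},{"xyz":[0,0,0],"rot":[0,0,0],"claw":-1}]'
python3 - <<'E'
from h import *
ims=[]
for n in('side','top'):
    p,d,m=snap(n); np.savez(f'pics/{n}1.npz',p=p,d=d)
    s=readout.observe()['tool_pos']; u,v=proj(m,s).astype(int); print(n,u,v)
    u=min(max(u,90),420);v=min(max(v+20,80),300)
    ims.append(cv2.resize(p[v-80:v+80,u-90:u+90,::-1],(396,352)))
cv2.imwrite('pics/g1.png',np.hstack(ims))
E
```

```text
time_s: 5.73
tool_pos: [0.4776, -0.3512, 0.3055]
tcp_rot: [[-1.0, 0.0, 0.0], [0.0, 1.0, -0.0], [-0.0, -0.0, -1.0]]
contact_force: [-0.2, 0.2, -0.7]
width: 0.25
finger_force: 19.9
side 230 170
top 365 241
```

View pics/g1.png

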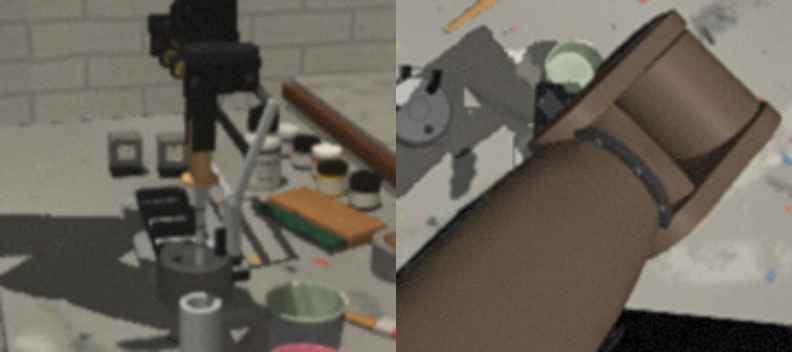

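```bash
python3 -m jog '[{"xyz":[-0.095,-0.0225,0],"rot":[0,0,0],"claw":-1},{"xyz":[-0.095,-0.0225,0],"rot":[0,0,0],"claw":-1},{"xyz":[-0.095,-0.0225,0],"rot":[0,0,0],"claw":-1},{"xyz":[-0.095,-0.0225,0],"rot":[0,0,0],"claw":-1},{"xyz":[-0.095,-0.0225,0],"rot":[0,0,0],"claw":-1},{"xyz":[-0.095,-0.0225,0],"rot":[0,0,0],"claw":-1},{"xyz":[0,0,0],"rot":[0,0,0],"claw":-1},{"xyz":[0,0,0],"rot":[0,0,0],"claw":-1},{"xyz":[0,0,0.1],"rot":[0,0,0],"claw":-1},{"xyz":[0,0,0.1],"rot":[0,0,0],"claw":-1},{"xyz":[0,0,0.1],"rot":[0,0,0],"claw":-1},{"xyz":[0,0,0.1],"rot":[0,0,0],"claw":-1},{"xyz":[0,0,0.1],"rot":[0,0,0],"claw":-1},{"xyz":[0,0,0.1],"rot":[0,0,0],"claw":-1},{"xyz":[0,0,0.01],"rot":[0,0,0],"claw":-1},{"xyz":[0,0,0],"rot":[0,0,0],"claw":-1},{"xyz":[0,0,0],"rot":[0,0,0],"claw":-1},{"xyz":[0,0,0],"rot":[0,0,0],"claw":-1},{"xyz":[0,0,0],"rot":[0,0,0],"claw":-1},{"xyz":[0,0,0],"rot":[0,0,0],"claw":-1}]'
python3 - <<'E'
from h import *
p,d,m=snap('side'); np.savez(f'pics/side2.npz',p=p,d=d)
cv2.imwrite('pics/g2.png',cv2.resize(p[170:290,180:340,::-1],(640,480)))
E
```

```text
time_s: 7.5
tool_pos: [0.5919, -0.3784, 0.1846]
tcp_rot: [[-1.0, -0.0, 0.001], [-0.0, 1.0, -0.001], [-0.001, -0.001, -1.0]]
contact_force: [-0.1, 0.9, -0.3]
width: 0.25
finger_force: 19.9
```

View pics/g2.png

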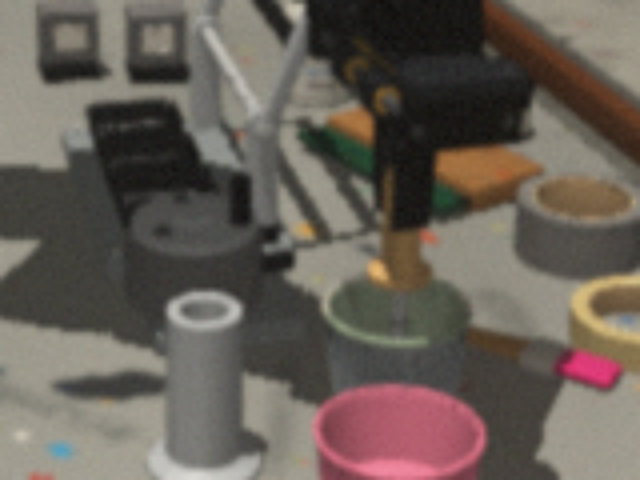

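The rod is inside the green cup at crop (400,310), and the empty stand mouth is at (204,312). I'll lift the gauge and check the stand mouth's position against the grasp point.

```bash
python3 -m jog '[{"xyz":[0,0,-0.1],"rot":[0,0,0],"claw":-1},{"xyz":[0,0,-0.1],"rot":[0,0,0],"claw":-1},{"xyz":[0,0,-0.1],"rot":[0,0,0],"claw":-1},{"xyz":[0,0,-0.1],"rot":[0,0,0],"claw":-1},{"xyz":[0,0,-0.1],"rot":[0,0,0],"claw":-1},{"xyz":[0,0,-0.1],"rot":[0,0,0],"claw":-1},{"xyz":[0,0,0],"rot":[0,0,0],"claw":-1},{"xyz":[0.095,0.0225,0],"rot":[0,0,0],"claw":-1},{"xyz":[0.095,0.0225,0],"rot":[0,0,0],"claw":-1},{"xyz":[0.095,0.0225,0],"rot":[0,0,0],"claw":-1},{"xyz":[0.095,0.0225,0],"rot":[0,0,0],"claw":-1},{"xyz":[0.095,0.0225,0],"rot":[0,0,0],"claw":-1},{"xyz":[0.095,0.0225,0],"rot":[0,0,0],"claw":-1},{"xyz":[0,0,0],"rot":[0,0,0],"claw":-1},{"xyz":[0,0,0],"rot":[0,0,0],"claw":-1}]'
python3 - <<'E'
from h import *
m=camera_model('side'); print(ray(m,231,247.7,.11))
d=np.load('pics/side2.npz')['d'];P=pts(d,m)
k=(P[...,2]>.1)&(P[...,2]<.12)&(np.hypot(P[...,0]-.478,P[...,1]+.351)<.04);q=P[k];print(len(q),(q.min(0)+q.max(0))/2,np.ptp(q,0))
E
```

```text
time_s: 8.8
tool_pos: [0.4773, -0.3513, 0.3036]
tcp_rot: [[-1.0, 0.001, 0.0], [0.001, 1.0, -0.0], [-0.0, -0.0, -1.0]]
contact_force: [0.3, -0.4, 0.7]
width: 0.247
finger_force: 19.9
[ 0.47894973 -0.35308217  0.11      ]
208 [ 0.4782761  -0.35454848  0.10746288] [0.0450992  0.0473523  0.01456225]
```

```bash
python3 -m jog '[{"xyz":[0,0,0.1],"rot":[0,0,0],"claw":-1},{"xyz":[0,0,0.1],"rot":[0,0,0],"claw":-1},{"xyz":[0,0,0.1],"rot":[0,0,0],"claw":-1},{"xyz":[0,0,0.1],"rot":[0,0,0],"claw":-1},{"xyz":[0,0,0.1],"rot":[0,0,0],"claw":-1},{"xyz":[0,0,0.1],"rot":[0,0,0],"claw":-1},{"xyz":[0,0,0.05],"rot":[0,0,0],"claw":-1},{"xyz":[0,0,0.035],"rot":[0,0,0],"claw":-1},{"xyz":[0,0,0],"rot":[0,0,0],"claw":-1},{"xyz":[0,0,0],"rot":[0,0,0],"claw":0},{"xyz":[0,0,0],"rot":[0,0,0],"claw":0},{"xyz":[0,0,0],"rot":[0,0,0],"claw":0},{"xyz":[0,0,0],"rot":[0,0,0],"claw":0},{"xyz":[0,0,0],"rot":[0,0,0],"claw":0},{"xyz":[0,0,0],"rot":[0,0,0],"claw":0}]'
```

```text
time_s: 10.05
tool_pos: [0.4778, -0.3513, 0.1669]
tcp_rot: [[-1.0, -0.0, 0.0], [-0.0, 1.0, -0.0], [-0.0, -0.0, -1.0]]
contact_force: [-0.0, 0.5, -0.1]
width: 0.496
finger_force: 0.0
```

```bash
python3 -m jog '[{"xyz":[0,0,-0.15],"rot":[0,0,0],"claw":0},{"xyz":[0,0,-0.15],"rot":[0,0,0],"claw":0},{"xyz":[0,0,-0.15],"rot":[0,0,0],"claw":0},{"xyz":[0,0,-0.15],"rot":[0,0,0],"claw":0.2},{"xyz":[0,0,-0.15],"rot":[0,0,0],"claw":1},{"xyz":[0.01,0.19,0],"rot":[0,0,0],"claw":1},{"xyz":[0.01,0.19,0],"rot":[0,0,0],"claw":1},{"xyz":[0.01,0.19,0],"rot":[0,0,0],"claw":1},{"xyz":[0.01,0.19,0],"rot":[0,0,0],"claw":1},{"xyz":[0.01,0.19,0],"rot":[0,0,0],"claw":1},{"xyz":[0.01,0.19,0],"rot":[0,0,0],"claw":1},{"xyz":[0.01,0.19,0],"rot":[0,0,0],"claw":1},{"xyz":[0.01,0.19,0],"rot":[0,0,0],"claw":1},{"xyz":[0.01,0.19,0],"rot":[0,0,0],"claw":1},{"xyz":[0,0,0],"rot":[0,0,0],"claw":1},{"xyz":[0,0,0],"rot":[0,0,0],"claw":1}]'
python3 - <<'E'
from h import *
p,d,m=snap('wrist'); np.savez('pics/w2.npz',p=p,d=d,T=m['T']); 
p2,d2,m2=snap('side'); a=cv2.resize(p2[150:290,180:280,::-1],(274,384))
cv2.imwrite('pics/w2.png',np.hstack([p[...,::-1],a]))
E
```

```text
time_s: 11.38
tool_pos: [0.4595, -0.0077, 0.3169]
tcp_rot: [[-1.0, -0.004, 0.001], [-0.004, 1.0, -0.0], [-0.001, -0.0, -1.0]]
contact_force: [-0.8, -0.4, -0.5]
width: 0.999
finger_force: 0.0
```

View pics/w2.png

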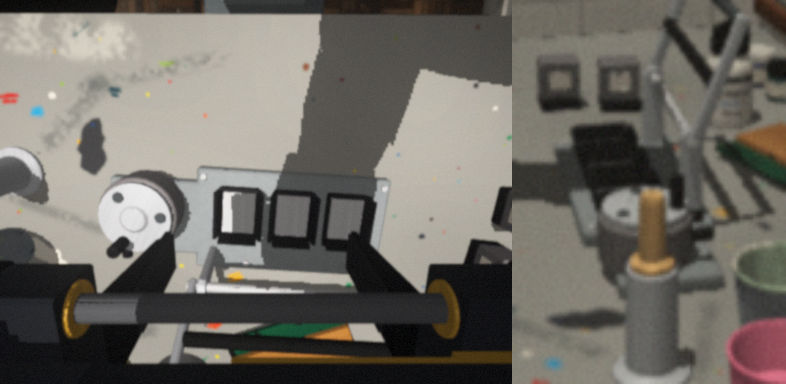

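The gauge hangs seated, upright in its stand at (653,230) in the right-hand side-view inset. The wrist view shows the bays at (240,215), (294,218) and (347,220), and the rotor hub at (132,218). Now measuring the doser.

```bash
cat > bays.py <<'E'
from h import *
def run(d,m,lab):
    P=pts(d,m)
    k=((P[...,2]>.044)&(P[...,2]<.06)&(P[...,0]>.45)&(P[...,0]<.62)&(P[...,1]>-.12)&(P[...,1]<.15)).astype(np.uint8)
    n,l,s,c=cv2.connectedComponentsWithStats(k)
    for i in range(1,n):
        if s[i,4]>40:
            q=P[l==i]; rc=cv2.minAreaRect(q[:,:2].astype(np.float32)*1000); print(lab,'wall',c[i].round(),s[i,4],np.round(rc[0],1),np.round(rc[1],1),round(rc[2],1))
    q=P[(P[...,2]>.071)&(P[...,2]<.09)&(abs(P[...,0]-.52)<.07)&(abs(P[...,1]+.165)<.07)]
    (cx,cy),rad=cv2.minEnclosingCircle(q[:,:2].astype(np.float32)*1000); print(lab,'rotor',cx,cy,rad,q[:,2].mean())
    k=((P[...,2]>.028)&(P[...,2]<.04)&(P[...,0]>.45)&(P[...,0]<.62)&(P[...,1]>-.12)&(P[...,1]<.15)).astype(np.uint8)
    n,l,s,c=cv2.connectedComponentsWithStats(cv2.erode(k,np.ones((2,2))))
    for i in range(1,n):
        if s[i,4]>40:
            q=P[l==i]; rc=cv2.minAreaRect(q[:,:2].astype(np.float32)*1000); print(lab,'seat',c[i].round(),s[i,4],q.mean(0).round(4),np.round(rc[1],1),round(rc[2],1))
E
python3 - <<'E'
from bays import *
z=np.load('pics/w2.npz'); m=camera_model('wrist'); m['T']=z['T']; run(z['d'],m,'w')
z=np.load('pics/top0.npz'); run(z['d'],camera_model('top'),'t')
E
```

```text
w wall [237. 209.] 674 [525.8 -39.1] [65.5 72.8] 86.4
w wall [307. 211.] 453 [519.8  53.3] [91.5 43.8] 34.0
w wall [178. 208.] 93 [ 520.9 -117.4] [ 4.9 41.3] 90.0
w wall [281. 233.] 470 [547.3  15.4] [90.7 43.7] 34.8
w wall [349. 221.] 793 [538.4 108.3] [66.  79.6] 86.5
w wall [236. 242.] 255 [565.7 -41.6] [51.5  7.2] 86.3
w wall [211. 258.] 53 [594.2 -74.5] [23.3  8.2] 20.4
w rotor 519.0781860351562 -164.5563201904297 46.585201263427734 0.08089879074051885
w seat [238. 215.] 1418 [ 0.5323 -0.0399  0.0343] [49.5 61.9] 87.7
w seat [293. 218.] 1432 [0.5368 0.0364 0.0344] [49.6 61.9] 86.1
w seat [346. 220.] 1340 [0.5386 0.1095 0.0343] [48.2 61.3] 86.5
t wall [199. 217.] 152 [537.7 111.9] [65.2 79.7] 85.9
t wall [222. 221.] 153 [533.3  37.9] [65.3 79.1] 86.4
t wall [245. 221.] 127 [533.3 -36. ] [65.6 71.6] 86.1
t rotor 519.9881591796875 -160.97161865234375 48.81410598754883 0.08054090705533914
t seat [200. 219.] 216 [0.5375 0.1118 0.0346] [46.2 58.8] 85.7
t seat [222. 223.] 210 [0.5325 0.0381 0.0344] [49.2 59.4] 86.1
t seat [245. 226.] 217 [ 0.5287 -0.0371  0.0344] [47.4 60. ] 88.3
```

```bash
python3 -m jog '[{"xyz":[-0.033,0.183,0.028],"rot":[0,0,0],"claw":1},{"xyz":[-0.033,0.183,0.028],"rot":[0,0,0],"claw":1},{"xyz":[-0.033,0.183,0.028],"rot":[0,0,0],"claw":1},{"xyz":[-0.033,0.183,0.028],"rot":[0,0,0],"claw":1},{"xyz":[-0.033,0.183,0.028],"rot":[0,0,0],"claw":1},{"xyz":[-0.033,0.183,0.028],"rot":[0,0,0],"claw":1},{"xyz":[-0.033,0.183,0.028],"rot":[0,0,0],"claw":1},{"xyz":[-0.033,0.183,0.028],"rot":[0,0,0],"claw":1},{"xyz":[-0.033,0.183,0.028],"rot":[0,0,0],"claw":1},{"xyz":[-0.033,0.183,0.028],"rot":[0,0,0],"claw":1},{"xyz":[0,0,0],"rot":[0,0,0],"claw":1},{"xyz":[0,0,0],"rot":[0,0,0],"claw":1}]'
cat > cart.py <<'E'
from h import *
def carts(n='wrist',zl=.066,zh=.09,save=None,box=(.35,.8,.15,.6)):
    p,d,m=snap(n); P=pts(d,m)
    if save: cv2.imwrite(save,p[...,::-1])
    k=((P[...,2]>zl)&(P[...,2]<zh)&(P[...,0]>box[0])&(P[...,0]<box[1])&(P[...,1]>box[2])&(P[...,1]<box[3])).astype(np.uint8)
    N,l,s,c=cv2.connectedComponentsWithStats(k)
    for i in range(1,N):
        if s[i,4]>100:
            q=P[l==i]; rc=cv2.minAreaRect(q[:,:2].astype(np.float32)*1000); print(n,'cart',c[i].round(),s[i,4],np.round(rc[0],1),np.round(rc[1],1),round(rc[2],1),'z',q[:,2].mean().round(4))
E
python3 -c "
from cart import *
carts('wrist',save='pics/w3.png'); carts('top')"
```

```text
time_s: 12.48
tool_pos: [0.5265, 0.3567, 0.2593]
tcp_rot: [[-1.0, -0.0, -0.001], [-0.0, 1.0, -0.001], [0.001, -0.001, -1.0]]
contact_force: [0.4, -0.1, -0.1]
width: 0.994
finger_force: 0.0
wrist cart [260. 178.] 2123 [526.  354.5] [42.1 56.2] 87.4 z 0.074
wrist cart [234. 251.] 1809 [608.1 326.2] [41.9 56.2] 83.4 z 0.0739
wrist cart [166. 342.] 880 [728.7 239.9] [65.2 32.6] 75.5 z 0.0793
top cart [135. 189.] 233 [607.5 329.2] [43.6 55.7] 82.3 z 0.0745
top cart [122. 214.] 227 [525.2 357.2] [44.1 55.7] 87.0 z 0.0747
```

View pics/w3.png

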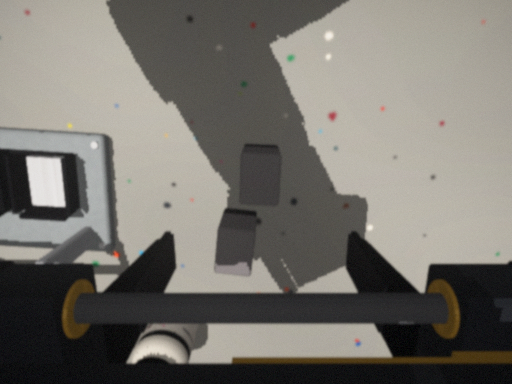

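Below the gripper are two cartridges, the near one at (260,178) and the other at (235,243). I'll grasp the near one, turned −2.7°.

```bash
python3 -m jog '[{"xyz":[0,0,0.13],"rot":[0,0,0.54],"claw":1},{"xyz":[0,0,0.13],"rot":[0,0,0],"claw":1},{"xyz":[0,0,0.13],"rot":[0,0,0],"claw":1},{"xyz":[0,0,0.13],"rot":[0,0,0],"claw":0.8},{"xyz":[0,0,0.13],"rot":[0,0,0],"claw":0.6},{"xyz":[0,0,0.13],"rot":[0,0,0],"claw":0.5},{"xyz":[0,0,0.13],"rot":[0,0,0],"claw":0.5},{"xyz":[0,0,0.13],"rot":[0,0,0],"claw":0.5},{"xyz":[0,0,0],"rot":[0,0,0],"claw":-1},{"xyz":[0,0,0],"rot":[0,0,0],"claw":-1},{"xyz":[0,0,0],"rot":[0,0,0],"claw":-1},{"xyz":[0,0,0],"rot":[0,0,0],"claw":-1},{"xyz":[0,0,0],"rot":[0,0,0],"claw":-1},{"xyz":[0,0,0],"rot":[0,0,0],"claw":-1},{"xyz":[0,0,0],"rot":[0,0,0],"claw":-1},{"xyz":[0,0,0],"rot":[0,0,0],"claw":-1}]' 20
```

```text
time_s: 13.92
tool_pos: [0.5264, 0.3569, 0.0544]
tcp_rot: [[-0.999, 0.047, 0.002], [0.047, 0.999, 0.001], [-0.002, 0.001, -1.0]]
contact_force: [-0.4, -2.2, 7.5]
width: 0.44
finger_force: 20.0
```

```bash
python3 -m jog '[{"xyz":[0,0,-0.05],"rot":[0,0,0],"claw":-1},{"xyz":[0,0,-0.1],"rot":[0,0,0],"claw":-1},{"xyz":[0,0,-0.13],"rot":[0,0,0],"claw":-1},{"xyz":[0,0,-0.13],"rot":[0,0,0],"claw":-1},{"xyz":[0,0,-0.13],"rot":[0,0,0],"claw":-1},{"xyz":[0,0,-0.13],"rot":[0,0,0],"claw":-1},{"xyz":[0,0,-0.13],"rot":[0,0,0.18],"claw":-1},{"xyz":[-0.012,-0.164,0],"rot":[0,0,0],"claw":-1},{"xyz":[-0.012,-0.164,0],"rot":[0,0,0],"claw":-1},{"xyz":[-0.012,-0.164,0],"rot":[0,0,0],"claw":-1},{"xyz":[-0.012,-0.164,0],"rot":[0,0,0],"claw":-1},{"xyz":[-0.012,-0.164,0],"rot":[0,0,0],"claw":-1},{"xyz":[-0.012,-0.164,0],"rot":[0,0,0],"claw":-1},{"xyz":[-0.012,-0.164,0],"rot":[0,0,0],"claw":-1},{"xyz":[-0.012,-0.164,0],"rot":[0,0,0],"claw":-1},{"xyz":[-0.012,-0.164,0],"rot":[0,0,0],"claw":-1},{"xyz":[-0.012,-0.164,0],"rot":[0,0,0],"claw":-1},{"xyz":[-0.012,-0.164,0],"rot":[0,0,0],"claw":-1},{"xyz":[-0.012,-0.164,0],"rot":[0,0,0],"claw":-1},{"xyz":[0,0,0],"rot":[0,0,0],"claw":-1}]'
```

```text
time_s: 15.58
tool_pos: [0.5299, -0.0422, 0.2136]
tcp_rot: [[-0.998, 0.066, 0.001], [0.066, 0.998, -0.001], [-0.001, -0.001, -1.0]]
contact_force: [0.0, -0.1, -1.0]
width: 0.44
finger_force: 20.0
```

Run:
```python
from bays import *
s=readout.observe();print(s['tool_pos'],s['contact_force'],s['width'])
p,d,m=snap('wrist'); cv2.imwrite('pics/w4.png',p[...,::-1]); run(d,m,'w')
P=pts(d,m);k=(P[...,2]>.12)&(P[...,2]<.3)&(abs(P[...,0]-s['tool_pos'][0])<.06)&(abs(P[...,1]-s['tool_pos'][1])<.024)
q=P[k];print(len(q),np.percentile(q,[2,98],0).round(3))
```

```text
[ 0.52985909 -0.04218375  0.21358992] [ 0.03740634 -0.14656075 -1.01034275] 0.43986423798550356
w wall [265. 146.] 290 [491.6 -37.2] [51.5  4.9] 86.3
w wall [361. 169.] 948 [520.   53.3] [92.4 44.3] 34.9
w wall [439. 170.] 1083 [524.7 126.6] [92. 44.] 34.8
w wall [326. 203.] 823 [546.9  15.5] [90.7 43.8] 34.4
w wall [398. 200.] 898 [551.5  88.9] [91.2 44.1] 34.5
w wall [234. 167.] 251 [511.1 -67.8] [ 6.4 34. ] 87.1
w wall [296. 171.] 322 [522.2  -9.4] [ 6.8 48.7] 86.0
w wall [183. 178.] 162 [ 520.9 -117.4] [ 4.9 41.2] 89.7
w wall [440. 247.] 232 [607.5 134.8] [ 8.1 23.7] 66.4
w rotor 520.3992309570312 -163.7801055908203 46.783023834228516 0.08083758025306056
w seat [266. 168.] 1448 [ 0.5169 -0.0368  0.0343] [46.7 34.9] 87.6
w seat [340. 181.] 2858 [0.5356 0.0368 0.0343] [49.9 64.6] 86.1
w seat [414. 181.] 2851 [0.5404 0.1127 0.0343] [47.1 64.3] 86.4
w seat [188. 172.] 50 [ 0.5155 -0.1165  0.0325] [31.8  2.9] 3.6
w seat [382. 179.] 43 [0.5346 0.0784 0.0367] [ 1.6 37.9] 86.0
w seat [432. 240.] 106 [0.6061 0.1348 0.0351] [ 6.6 22.4] 71.5
21339 [[ 0.494 -0.066  0.177]
 [ 0.553 -0.019  0.298]]
```

View pics/w4.png

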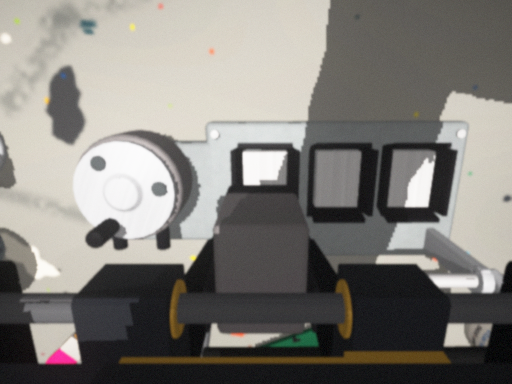

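The cartridge hangs square in the jaws, and the right bay shows just ahead of it at (265,165). I'm correcting y by +5 mm and lowering.

```bash
python3 -m jog '[{"xyz":[0,0.025,0.11],"rot":[0,0,0],"claw":-1},{"xyz":[0,0,0.11],"rot":[0,0,0],"claw":-1},{"xyz":[0,0,0.11],"rot":[0,0,0],"claw":-1},{"xyz":[0,0,0.11],"rot":[0,0,0],"claw":-1},{"xyz":[0,0,0.06],"rot":[0,0,0],"claw":-1},{"xyz":[0,0,0.05],"rot":[0,0,0],"claw":-1},{"xyz":[0,0,0.04],"rot":[0,0,0],"claw":-1},{"xyz":[0,0,0.03],"rot":[0,0,0],"claw":-1},{"xyz":[0,0,0],"rot":[0,0,0],"claw":-1},{"xyz":[0,0,0],"rot":[0,0,0],"claw":-1}]'
```

```text
time_s: 16.47
tool_pos: [0.5311, -0.0339, 0.0891]
tcp_rot: [[-0.998, 0.061, 0.003], [0.061, 0.998, -0.002], [-0.003, -0.002, -1.0]]
contact_force: [0.3, -14.6, -6.4]
width: 0.444
finger_force: 20.0
```

```bash
python3 -m jog '[{"xyz":[0,-0.01,0],"rot":[0,0,0],"claw":-1},{"xyz":[0,-0.008,0],"rot":[0,0,0],"claw":-1},{"xyz":[0,0,0],"rot":[0,0,0],"claw":-1},{"xyz":[0,0,0],"rot":[0,0,0],"claw":-1}]'
```

```text
time_s: 16.8
tool_pos: [0.5299, -0.0361, 0.0889]
tcp_rot: [[-0.998, 0.063, 0.0], [0.063, 0.998, 0.0], [-0.0, 0.0, -1.0]]
contact_force: [0.4, -0.6, -1.1]
width: 0.444
finger_force: 20.0
```

```bash
python3 -m jog '[{"xyz":[0,0,0],"rot":[0,0,0],"claw":0.15},{"xyz":[0,0,0],"rot":[0,0,0],"claw":0.15},{"xyz":[0,0,0],"rot":[0,0,0],"claw":0.15},{"xyz":[0,0,0],"rot":[0,0,0],"claw":0.15},{"xyz":[0,0,-0.05],"rot":[0,0,0],"claw":0.15},{"xyz":[0,0,-0.1],"rot":[0,0,0],"claw":0.15},{"xyz":[0,0,-0.15],"rot":[0,0,0],"claw":0.15},{"xyz":[0,0,-0.15],"rot":[0,0,0],"claw":0.15},{"xyz":[0,0,-0.15],"rot":[0,0,0],"claw":0.15},{"xyz":[0,0,-0.15],"rot":[0,0,0],"claw":1},{"xyz":[0,0,-0.1],"rot":[0,0,0],"claw":1},{"xyz":[0,0,0],"rot":[0,0,0],"claw":1},{"xyz":[0,0,0],"rot":[0,0,0],"claw":1},{"xyz":[0,0,0],"rot":[0,0,0],"claw":1}]'; python3 -c "
from cart import *
carts('wrist',.09,.125,save='pics/w5.png',box=(.45,.6,-.1,.15))
carts('top',.066,.09)
carts('side',.06,.085)"
```

```text
time_s: 17.97
tool_pos: [0.5294, -0.0364, 0.2582]
tcp_rot: [[-0.998, 0.063, -0.001], [0.063, 0.998, 0.0], [0.001, 0.0, -1.0]]
contact_force: [0.3, -0.1, -1.0]
width: 0.87
finger_force: 0.0
wrist cart [261. 186.] 2645 [529.1 -37.3] [41.9 55.6] 86.4 z 0.1077
wrist cart [254. 256.] 1364 [591.9 -33.6] [127.8  16.6] 89.6 z 0.1152
wrist cart [442. 245.] 146 [598.4 138.9] [ 3.  10.7] 3.1 z 0.106
top cart [135. 189.] 232 [607.7 329.4] [43.8 55.7] 84.5 z 0.0746
side cart [218. 173.] 111 [607.  323.4] [47.6 58.4] 78.3 z 0.0721
```

```bash
python3 -m jog '[{"xyz":[0.012,0.187,0],"rot":[0,0,0],"claw":1},{"xyz":[0.012,0.187,0],"rot":[0,0,0],"claw":1},{"xyz":[0.012,0.187,0],"rot":[0,0,0],"claw":1},{"xyz":[0.012,0.187,0],"rot":[0,0,0],"claw":1},{"xyz":[0.012,0.187,0],"rot":[0,0,0],"claw":1},{"xyz":[0.012,0.187,0],"rot":[0,0,0],"claw":1},{"xyz":[0.012,0.187,0],"rot":[0,0,0],"claw":1},{"xyz":[0.012,0.187,0],"rot":[0,0,0],"claw":1},{"xyz":[-0.122,0.115,0],"rot":[0,0,0],"claw":1},{"xyz":[-0.122,0.115,0],"rot":[0,0,0],"claw":1},{"xyz":[-0.122,0.115,0],"rot":[0,0,0],"claw":1},{"xyz":[0,0,0],"rot":[0,0,0.6],"claw":1},{"xyz":[0,0,0],"rot":[0,0,0],"claw":1},{"xyz":[0,0,0],"rot":[0,0,0],"claw":1},{"xyz":[0,0,0],"rot":[0,0,0],"claw":1}]'; python3 -c "
from cart import *
carts('wrist')
carts('top',.09,.12,box=(.45,.58,-.1,.15))"
```

```text
time_s: 19.37
tool_pos: [0.6064, 0.3271, 0.2583]
tcp_rot: [[-0.993, 0.114, -0.001], [0.114, 0.993, -0.0], [0.001, -0.0, -1.0]]
contact_force: [-0.7, 0.1, 0.3]
width: 1.001
finger_force: 0.0
wrist cart [261. 181.] 2117 [608.  326.1] [42.  54.9] 83.4 z 0.074
wrist cart [197. 285.] 556 [721.3 240.2] [58.3 17.6] 77.8 z 0.0781
top cart [244. 222.] 255 [528.9 -34.2] [41.9 57. ] 85.4 z 0.1077
```

```bash
python3 -m jog '[{"xyz":[-0.006,0,0.13],"rot":[0,0,0],"claw":1},{"xyz":[0,0,0.13],"rot":[0,0,0],"claw":1},{"xyz":[0,0,0.13],"rot":[0,0,0],"claw":0.9},{"xyz":[0,0,0.13],"rot":[0,0,0],"claw":0.7},{"xyz":[0,0,0.13],"rot":[0,0,0],"claw":0.5},{"xyz":[0,0,0.13],"rot":[0,0,0],"claw":0.5},{"xyz":[0,0,0.13],"rot":[0,0,0],"claw":0.5},{"xyz":[0,0,0.11],"rot":[0,0,0],"claw":0.5},{"xyz":[0,0,0],"rot":[0,0,0],"claw":0.2},{"xyz":[0,0,0],"rot":[0,0,0],"claw":-1},{"xyz":[0,0,0],"rot":[0,0,0],"claw":-1},{"xyz":[0,0,0],"rot":[0,0,0],"claw":-1},{"xyz":[0,0,0],"rot":[0,0,0],"claw":-1},{"xyz":[0,0,0],"rot":[0,0,0],"claw":-1},{"xyz":[0,0,0],"rot":[0,0,0],"claw":-1},{"xyz":[0,0,0],"rot":[0,0,0],"claw":-1}]' 20
```

```text
time_s: 20.8
tool_pos: [0.6086, 0.3277, 0.0563]
tcp_rot: [[-0.993, 0.115, 0.002], [0.115, 0.993, 0.001], [-0.002, 0.001, -1.0]]
contact_force: [-0.2, -1.2, 6.0]
width: 0.442
finger_force: 20.0
```

```bash
python3 -m jog '[{"xyz":[0,0,-0.05],"rot":[0,0,0],"claw":-1},{"xyz":[0,0,-0.1],"rot":[0,0,0],"claw":-1},{"xyz":[0,0,-0.13],"rot":[0,0,0],"claw":-1},{"xyz":[0,0,-0.13],"rot":[0,0,0],"claw":-1},{"xyz":[0,0,-0.13],"rot":[0,0,0],"claw":-1},{"xyz":[0,0,-0.13],"rot":[0,0,-0.3],"claw":-1},{"xyz":[0,0,-0.13],"rot":[0,0,-0.3],"claw":-1},{"xyz":[0.112,-0.057,0],"rot":[0,0,0],"claw":-1},{"xyz":[0.112,-0.057,0],"rot":[0,0,0],"claw":-1},{"xyz":[0.112,-0.057,0],"rot":[0,0,0],"claw":-1},{"xyz":[-0.01,-0.155,0],"rot":[0,0,0],"claw":-1},{"xyz":[-0.01,-0.155,0],"rot":[0,0,0],"claw":-1},{"xyz":[-0.01,-0.155,0],"rot":[0,0,0],"claw":-1},{"xyz":[-0.01,-0.155,0],"rot":[0,0,0],"claw":-1},{"xyz":[-0.01,-0.155,0],"rot":[0,0,0],"claw":-1},{"xyz":[-0.01,-0.155,0],"rot":[0,0,0],"claw":-1},{"xyz":[0,0,0],"rot":[0,0,0],"claw":-1},{"xyz":[0,0,0],"rot":[0,0,0],"claw":-1},{"xyz":[0,0,0],"rot":[0,0,0],"claw":-1},{"xyz":[0,0,0],"rot":[0,0,0],"claw":-1}]'; python3 -c "
from bays import *
print(np.round(readout.observe()['tool_pos'],4))
p,d,m=snap('wrist'); run(d,m,'w')"
```

```text
time_s: 22.47
tool_pos: [0.5391, 0.112, 0.215]
tcp_rot: [[-0.998, 0.062, 0.0], [0.062, 0.998, 0.0], [-0.0, 0.0, -1.0]]
contact_force: [-0.3, 0.7, -1.5]
width: 0.438
finger_force: 20.0
[0.5391 0.112  0.215 ]
w wall [ 95. 149.] 459 [493.3 -41. ] [14.7 60.1] 6.6
w wall [162. 170.] 942 [518.   17.8] [44.  91.4] 48.2
w wall [258. 146.] 325 [501.4 110.9] [50.8  5.3] 86.7
w wall [135. 191.] 593 [536.3 -10.9] [21.5 75.9] 70.7
w wall [197. 203.] 823 [549.5  51.4] [44.1 92. ] 48.3
w wall [227. 170.] 286 [525.2  79.6] [ 6.3 43.4] 85.4
w wall [288. 167.] 251 [524.  138.9] [ 6.4 33.4] 87.4
w wall [124. 178.] 463 [521.3 -23.2] [66.9 31.3] 31.4
w wall [ 24. 180.] 499 [ 520.7 -117. ] [ 6.  44.3] 90.0
w wall [ 84. 248.] 242 [595.6 -74.7] [25.8  9.5] 15.9
w rotor 531.1421508789062 -128.3452911376953 27.46042251586914 0.0757345131767516
w seat [103. 153.] 116 [ 0.501  -0.0436  0.0351] [47.3  5.8] 83.2
w seat [184. 182.] 2803 [0.5356 0.0331 0.0341] [51.  63.7] 86.2
w seat [234. 168.] 59 [0.5244 0.085  0.0322] [ 1.5 35. ] 85.7
w seat [283. 168.] 60 [0.5268 0.134  0.036 ] [ 1.6 33.9] 87.0
w seat [259. 168.] 1319 [0.526  0.1098 0.0343] [42.5 32.4] 86.3
w seat [ 37. 176.] 244 [ 0.5203 -0.1167  0.0334] [ 5.2 40.8] 89.4
w seat [ 93. 242.] 89 [ 0.596  -0.0739  0.0337] [25.   5.2] 7.2
```

```bash
python3 -m jog '[{"xyz":[0,-0.01,0.11],"rot":[0,0,0],"claw":-1},{"xyz":[0,0,0.11],"rot":[0,0,0],"claw":-1},{"xyz":[0,0,0.11],"rot":[0,0,0],"claw":-1},{"xyz":[0,0,0.11],"rot":[0,0,0],"claw":-1},{"xyz":[0,0,0.06],"rot":[0,0,0],"claw":-1},{"xyz":[0,0,0.05],"rot":[0,0,0],"claw":-1},{"xyz":[0,0,0.04],"rot":[0,0,0],"claw":-1},{"xyz":[0,0,0.03],"rot":[0,0,0],"claw":-1},{"xyz":[0,0,0],"rot":[0,0,0],"claw":-1},{"xyz":[0,0,0],"rot":[0,0,0],"claw":-1},{"xyz":[0,0,0],"rot":[0,0,0],"claw":-1}]'
```

```text
time_s: 23.43
tool_pos: [0.5393, 0.1092, 0.0913]
tcp_rot: [[-0.998, 0.063, 0.001], [0.063, 0.998, 0.0], [-0.001, 0.0, -1.0]]
contact_force: [0.0, 0.1, 0.2]
width: 0.438
finger_force: 20.0
```

```bash
python3 -m jog '[{"xyz":[0,0,0],"rot":[0,0,0],"claw":0.15},{"xyz":[0,0,0],"rot":[0,0,0],"claw":0.15},{"xyz":[0,0,0],"rot":[0,0,0],"claw":0.15},{"xyz":[0,0,0],"rot":[0,0,0],"claw":0.15},{"xyz":[0,0,-0.05],"rot":[0,0,0],"claw":0.15},{"xyz":[0,0,-0.1],"rot":[0,0,0],"claw":0.15},{"xyz":[0,0,-0.15],"rot":[0,0,0],"claw":0.15},{"xyz":[0,0,-0.15],"rot":[0,0,0],"claw":0.15},{"xyz":[0,0,-0.15],"rot":[0,0,0],"claw":0.15},{"xyz":[0,0,-0.15],"rot":[0,0,0],"claw":-1},{"xyz":[0,0,-0.1],"rot":[0,0,0],"claw":-1},{"xyz":[0,-0.18,-0.1],"rot":[0,0,0],"claw":-1},{"xyz":[0,-0.18,-0.1],"rot":[0,0,0],"claw":-1},{"xyz":[0,0,0],"rot":[0,0,0],"claw":-1},{"xyz":[0,0,0],"rot":[0,0,0],"claw":-1},{"xyz":[0,0,0],"rot":[0,0,0],"claw":-1}]'
python3 - <<'E'
from cart import *
carts('wrist',.095,.113,save='pics/w6.png',box=(.45,.57,-.1,.15))
p,d,m=snap('side'); cv2.imwrite('pics/s6.png',cv2.resize(p[100:260,140:354,::-1],(642,480)))
p,d,m=snap('top'); P=pts(d,m); q=P[(P[...,2]>.225)&(P[...,2]<.26)&(P[...,0]>.6)&(P[...,0]<.75)&(abs(P[...,1]-.03)<.13)]
print(len(q)); print(q.mean(0) if len(q) else 0)
z=np.load('pics/top0.npz');P=pts(z['d'],m); P=P.reshape(-1,3); q=P[(P[:,2]>.13)&(P[:,0]>.58)&(P[:,0]<.72)&(P[:,1]>-.11)&(P[:,1]<.19)]
for a in(.14,.16,.18,.2,.22,.24): w=q[abs(q[:,2]-a)<.01]; print(a,len(w),w.mean(0).round(3) if len(w) else '')
E
```

```text
time_s: 24.77
tool_pos: [0.5342, 0.0375, 0.3007]
tcp_rot: [[-0.998, 0.064, -0.0], [0.064, 0.998, 0.0], [0.0, 0.0, -1.0]]
contact_force: [0.1, -0.1, -0.7]
width: 0.14
finger_force: 0.0
wrist cart [192. 177.] 2141 [529.3 -37.5] [42.9 55.6] 86.6 z 0.1077
wrist cart [327. 177.] 2123 [538.8 107.8] [42.8 54.9] 86.3 z 0.1076
200
[ 0.6459279  -0.05525957  0.25158164]
0.14 32 [0.608 0.04  0.139]
0.16 28 [0.615 0.04  0.16 ]
0.18 452 [0.623 0.032 0.184]
0.2 34 [0.63  0.037 0.199]
0.22 37 [0.638 0.046 0.22 ]
0.24 89 [0.647 0.037 0.245]
```

View pics/s6.png

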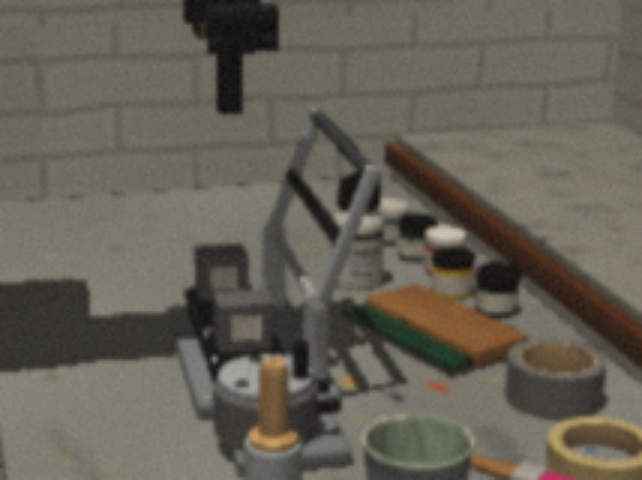

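Both cartridges stand in their bays at (220,270) and (245,315), with tops at z=0.108. The open clamp's handle bar runs (315,118)–(372,165). I'm going over and behind the handle with closed fingers.

```bash
python3 -m jog '[{"xyz":[0,0,-0.15],"rot":[0,0,0],"claw":-1},{"xyz":[-0.1,0,0],"rot":[0,0,0],"claw":-1},{"xyz":[-0.16,0,0],"rot":[0,0,0],"claw":-1},{"xyz":[-0.16,0,0],"rot":[0,0,0],"claw":-1},{"xyz":[-0.16,0,0],"rot":[0,0,0],"claw":-1},{"xyz":[-0.16,0,0],"rot":[0,0,0],"claw":-1},{"xyz":[0,0,0],"rot":[0,0,0],"claw":-1},{"xyz":[0,0,0],"rot":[0,0,0],"claw":-1},{"xyz":[0,0,0.12],"rot":[0,0,0],"claw":-1},{"xyz":[0,0,0.12],"rot":[0,0,0],"claw":-1},{"xyz":[0,0,0.12],"rot":[0,0,0],"claw":-1},{"xyz":[0,0,0.12],"rot":[0,0,0],"claw":-1},{"xyz":[0,0,0],"rot":[0,0,0],"claw":-1},{"xyz":[0,0,0],"rot":[0,0,0],"claw":-1}]'
```

```text
time_s: 26.08
tool_pos: [0.6813, 0.0286, 0.2345]
tcp_rot: [[-0.998, 0.062, -0.002], [0.062, 0.998, 0.0], [0.002, 0.0, -1.0]]
contact_force: [0.6, -0.2, -0.4]
width: 0.007
finger_force: 0.0
```

```bash
python3 -m jog '[{"xyz":[0.05,0,0],"rot":[0,0,0],"claw":-1},{"xyz":[0.05,0,0],"rot":[0,0,0],"claw":-1},{"xyz":[0.05,0,0],"rot":[0,0,0],"claw":-1},{"xyz":[0.05,0,0],"rot":[0,0,0],"claw":-1},{"xyz":[0.05,0,0],"rot":[0,0,0],"claw":-1},{"xyz":[0.05,0,0],"rot":[0,0,0],"claw":-1},{"xyz":[0.05,0,0],"rot":[0,0,0],"claw":-1}]'
```

```text
time_s: 26.67
tool_pos: [0.6129, 0.0326, 0.2377]
tcp_rot: [[-0.998, 0.062, 0.005], [0.062, 0.998, -0.0], [-0.005, 0.0, -1.0]]
contact_force: [3.0, -0.0, 3.3]
width: 0.002
finger_force: 1.4
```

```bash
python3 -m jog '[{"xyz":[0.05,0,0],"rot":[0,0,0],"claw":-1},{"xyz":[0.05,0,0],"rot":[0,0,0],"claw":-1},{"xyz":[0.05,0,0],"rot":[0,0,0],"claw":-1},{"xyz":[0.05,0,0],"rot":[0,0,0],"claw":-1},{"xyz":[0.05,0,0],"rot":[0,0,0],"claw":-1},{"xyz":[0.05,0,0],"rot":[0,0,0],"claw":-1},{"xyz":[0.04,0,0],"rot":[0,0,0],"claw":-1},{"xyz":[0,0,0],"rot":[0,0,0],"claw":-1},{"xyz":[0,0,0],"rot":[0,0,0],"claw":-1}]'
python3 - <<'E'
from h import *
p,d,m=snap('side'); cv2.imwrite('pics/s7.png',cv2.resize(p[100:260,140:354,::-1],(642,480)))
E
```

```text
time_s: 27.42
tool_pos: [0.544, 0.0367, 0.2349]
tcp_rot: [[-0.998, 0.063, -0.0], [0.063, 0.998, 0.0], [0.0, 0.0, -1.0]]
contact_force: [0.2, 0.7, 0.2]
width: 0.004
finger_force: 0.0
```

View pics/s7.png

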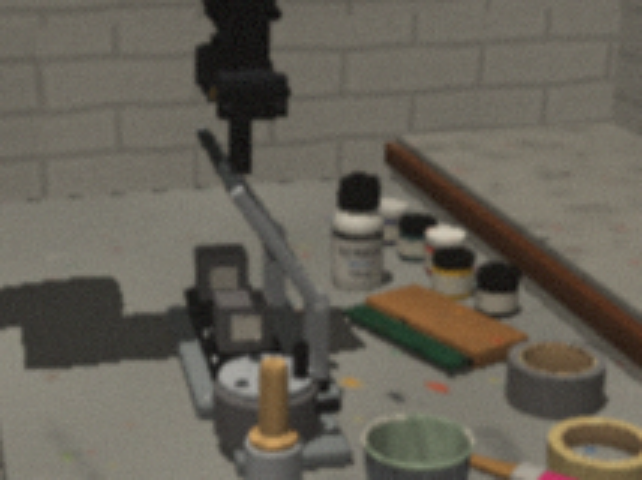

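```bash
python3 -m jog '[{"xyz":[0,0,-0.125],"rot":[0,0,0],"claw":-1},{"xyz":[0,0,-0.125],"rot":[0,0,0],"claw":-1},{"xyz":[0,0,0],"rot":[0,0,0],"claw":-1},{"xyz":[0.11,0,0],"rot":[0,0,0],"claw":-1},{"xyz":[0,0,0],"rot":[0,0,0],"claw":-1},{"xyz":[0,0,0.07],"rot":[0,0,0],"claw":-1},{"xyz":[0,0,0.065],"rot":[0,0,0],"claw":-1},{"xyz":[0.043,0,0.045],"rot":[0,0,0],"claw":-1},{"xyz":[0.043,0,0.045],"rot":[0,0,0],"claw":-1},{"xyz":[0.037,0,0.045],"rot":[0,0,0],"claw":-1},{"xyz":[0.037,0,0.045],"rot":[0,0,0],"claw":-1},{"xyz":[0.03,0,0.043],"rot":[0,0,0],"claw":-1},{"xyz":[0.03,0,0.043],"rot":[0,0,0],"claw":-1},{"xyz":[0,0,0],"rot":[0,0,0],"claw":-1}]'
```

```text
time_s: 28.63
tool_pos: [0.4775, 0.0409, 0.203]
tcp_rot: [[-0.998, 0.063, -0.003], [0.063, 0.998, 0.0], [0.003, 0.0, -1.0]]
contact_force: [0.4, 0.7, 0.5]
width: 0.004
finger_force: 0.0
```

```bash
python3 -m jog '[{"xyz":[0.025,0,0.05],"rot":[0,0,0],"claw":-1},{"xyz":[0.025,0,0.05],"rot":[0,0,0],"claw":-1},{"xyz":[0.018,0,0.05],"rot":[0,0,0],"claw":-1},{"xyz":[0.017,0,0.05],"rot":[0,0,0],"claw":-1},{"xyz":[0.01,0,0.042],"rot":[0,0,0],"claw":-1},{"xyz":[0.01,0,0.042],"rot":[0,0,0],"claw":-1},{"xyz":[0.005,0,0.03],"rot":[0,0,0],"claw":-1},{"xyz":[0,0,0.03],"rot":[0,0,0],"claw":-1},{"xyz":[0,0,0.01],"rot":[0,0,0],"claw":-1},{"xyz":[0,0,0],"rot":[0,0,0],"claw":-1},{"xyz":[0,0,0],"rot":[0,0,0],"claw":-1}]'
python3 - <<'E'
from h import *
p,d,m=snap('side'); cv2.imwrite('pics/s8.png',cv2.resize(p[120:260,150:337,::-1],(640,480))); P=pts(d,m).reshape(-1,3)
O=np.array([.535,.0368]); c,s=np.cos(-.063),np.sin(-.063); D=P.copy(); D[:,:2]=(P[:,:2]-O)@np.array([[c,-s],[s,c]])
q=D[(D[:,0]<-60)|True]
q=D[(D[:,0]>-.095)&(D[:,0]<-.055)&(abs(D[:,1])<.135)&(D[:,2]>.06)&(D[:,2]<.16)]
for a in np.arange(-.13,.13,.02):
    w=q[(q[:,1]>a)&(q[:,1]<a+.02)]
    if len(w)>2: print(round(a,2),len(w),w.mean(0).round(4),w[:,2].max().round(4))
E
```

```text
time_s: 29.55
tool_pos: [0.4571, 0.0422, 0.1354]
tcp_rot: [[-0.998, 0.063, 0.002], [0.063, 0.998, -0.0], [-0.002, 0.0, -1.0]]
contact_force: [-7.3, -0.5, 34.2]
width: 0.003
finger_force: 17.0
-0.13 52 [-0.07   -0.1249  0.1159] 0.123
-0.11 16 [-0.0781 -0.1005  0.1198] 0.1225
-0.09 12 [-0.0794 -0.0799  0.119 ] 0.1217
-0.07 15 [-0.0788 -0.0587  0.1197] 0.123
-0.05 8 [-0.0799 -0.0408  0.1203] 0.1227
-0.03 29 [-0.0783 -0.015   0.1343] 0.1579
-0.01 76 [-0.0794 -0.0045  0.1381] 0.1597
0.11 4 [-0.0831  0.1197  0.1167] 0.1201
```

View pics/s8.png

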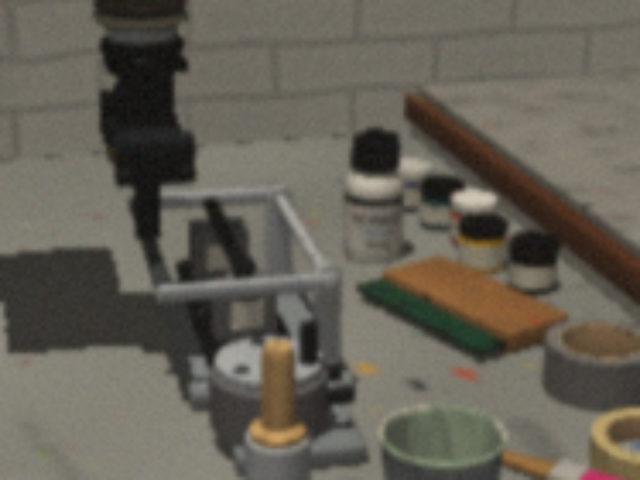

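The clamp frame lies level over the cartridges, its handle at about z=0.111 (stop reached, 34 N). I'm backing off and will check that it stays shut.

```bash
python3 -m jog '[{"xyz":[0,0,-0.005],"rot":[0,0,0],"claw":-1},{"xyz":[0,0,0],"rot":[0,0,0],"claw":-1},{"xyz":[0,0,0],"rot":[0,0,0],"claw":-1},{"xyz":[0,0,0],"rot":[0,0,0],"claw":-1},{"xyz":[0,0,-0.08],"rot":[0,0,0],"claw":-1},{"xyz":[0,0,-0.15],"rot":[0,0,0],"claw":-1},{"xyz":[0,0,-0.15],"rot":[0,0,0],"claw":-1},{"xyz":[0,0,-0.15],"rot":[0,0,0],"claw":-1},{"xyz":[0,-0.15,-0.15],"rot":[0,0,0],"claw":-1},{"xyz":[0,-0.15,0],"rot":[0,0,0],"claw":-1},{"xyz":[0,0,0],"rot":[0,0,0],"claw":-1},{"xyz":[0,0,0],"rot":[0,0,0],"claw":-1},{"xyz":[0,0,0],"rot":[0,0,0],"claw":-1}]'
cat > chk.py <<'E'
from h import *
O=np.array([.535,.0368]); c,s=np.cos(-.063),np.sin(-.063)
def dos(P):
    D=P.reshape(-1,3).copy(); D[:,:2]=(D[:,:2]-O)@np.array([[c,-s],[s,c]]); return D
def chk():
  for n in('side','top'):
    p,d,m=snap(n); D=dos(pts(d,m))
    q=D[(D[:,0]>-.09)&(D[:,0]<-.06)&(abs(D[:,1])<.105)&(D[:,2]>.06)&(D[:,2]<.17)]
    print(n,'handle top',len(q),np.percentile(q,[50,95],0).round(4).tolist() if len(q) else '')
    for y in(.074,-.074):
        q=D[(D[:,0]>-.03)&(D[:,0]<-.012)&(abs(D[:,1]-y)<.022)&(D[:,2]>.07)&(D[:,2]<.13)]
        print(n,'cart top',y,len(q),np.median(q,0).round(4) if len(q) else '')
    q=D[(D[:,2]>.095)&(D[:,2]<.125)&(abs(D[:,0])<.06)&(abs(D[:,1]+.2)<.06)]
    print(n,'knob',len(q),q.mean(0).round(4) if len(q) else '')
  return p
E
python3 -c "
from chk import *
chk(); p,d,m=snap('wrist'); cv2.imwrite('pics/w9.png',p[...,::-1]); D=dos(pts(d,m))
q=D[(D[:,2]>.095)&(D[:,2]<.125)&(np.hypot(D[:,0],D[:,1]+.2)<.05)];print('w knob',len(q),q.mean(0))
q=D[(D[:,2]>.077)&(D[:,2]<.09)&(np.hypot(D[:,0],D[:,1]+.2)<.06)];print('w disc',cv2.minEnclosingCircle(q[:,:2].astype(np.float32)))
"
```

```text
time_s: 30.68
tool_pos: [0.4527, -0.017, 0.2696]
tcp_rot: [[-0.998, 0.064, -0.001], [0.064, 0.998, 0.0], [0.001, 0.0, -1.0]]
contact_force: [1.0, -0.6, 0.1]
width: 0.003
finger_force: 0.0
side handle top 115 [[-0.0791, -0.0133, 0.1204], [-0.0713, 0.0921, 0.1227]]
side cart top 0.074 54 [-0.0225  0.0578  0.0912]
side cart top -0.074 58 [-0.0221 -0.0906  0.0848]
side knob 43 [ 0.0282 -0.2196  0.1087]
top handle top 0 
top cart top 0.074 0 
top cart top -0.074 0 
top knob 26 [ 0.0281 -0.2125  0.1139]
w knob 301 [ 0.02649246 -0.21401255  0.10936138]
w disc ((-0.0012646598042920232, -0.20240598917007446), 0.04567796736955643)
```

View pics/w9.png

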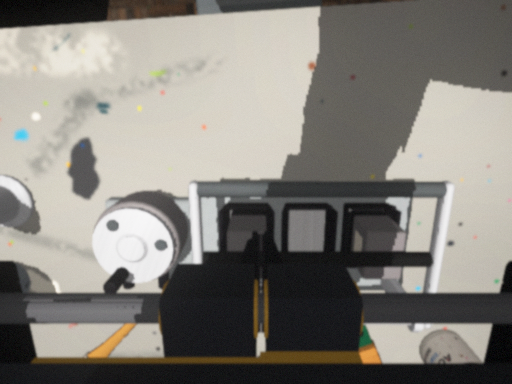

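The wrist view shows the clamp shut across both cartridges, and the rotor at (132,248) with its knob at (118,280). I'm moving above the knob.

```bash
python3 -m jog '[{"xyz":[-0.107,-0.156,0],"rot":[0,0,0],"claw":0},{"xyz":[-0.107,-0.156,0],"rot":[0,0,0],"claw":0},{"xyz":[-0.107,-0.156,0],"rot":[0,0,0],"claw":0},{"xyz":[-0.107,-0.156,0],"rot":[0,0,0],"claw":0},{"xyz":[-0.107,-0.156,0],"rot":[0,0,0],"claw":0},{"xyz":[0,0,0],"rot":[0,0,0],"claw":0},{"xyz":[0,0,0],"rot":[0,0,0],"claw":0},{"xyz":[0,0,0],"rot":[0,0,0],"claw":0}]'; python3 -c "
from chk import *
p,d,m=snap('wrist'); P=pts(d,m).reshape(-1,3); A=np.array([.521,-.164])
q=P[(P[:,2]>.095)&(P[:,2]<.125)&(np.hypot(*(P[:,:2]-A).T)<.05)];print('knob',len(q),q.mean(0));q=q[q[:,2]>.111];print('top',len(q),q.mean(0))
q=P[(P[:,2]>.077)&(P[:,2]<.09)&(np.hypot(*(P[:,:2]-A).T)<.06)];print('disc',cv2.minEnclosingCircle(q[:,:2].astype(np.float32)))
D=dos(P)
for y in(.074,-.074):
  q=D[(abs(D[:,0])<.027)&(abs(D[:,1]-y)<.02)&(D[:,2]>.07)&(D[:,2]<.112)];print(y,len(q),np.median(q,0) if len(q) else '')
"
```

```text
time_s: 31.5
tool_pos: [0.5496, -0.1787, 0.2694]
tcp_rot: [[-0.998, 0.062, -0.001], [0.062, 0.998, 0.001], [0.002, 0.001, -1.0]]
contact_force: [0.3, 0.4, -0.8]
width: 0.479
finger_force: 0.0
knob 263 [ 0.54915629 -0.18095761  0.11213579]
top 205 [ 0.55034188 -0.18113766  0.11469249]
disc ((0.5211820006370544, -0.16512763500213623), 0.04501665383577347)
0.074 0 
-0.074 1639 [-0.00868199 -0.07412553  0.10015544]
```

```bash
python3 -m jog '[{"xyz":[-0.003,-0.005,0.11],"rot":[0,0,0],"claw":0},{"xyz":[0,0,0.11],"rot":[0,0,0],"claw":0},{"xyz":[0,0,0.11],"rot":[0,0,0],"claw":0},{"xyz":[0,0,0.11],"rot":[0,0,0],"claw":0},{"xyz":[0,0,0.11],"rot":[0,0,0],"claw":0},{"xyz":[0,0,0.11],"rot":[0,0,0],"claw":0},{"xyz":[0,0,0.1],"rot":[0,0,0],"claw":0},{"xyz":[0,0,0.045],"rot":[0,0,0],"claw":0},{"xyz":[0,0,0],"rot":[0,0,0],"claw":0},{"xyz":[0,0,0],"rot":[0,0,0],"claw":-1},{"xyz":[0,0,0],"rot":[0,0,0],"claw":-1},{"xyz":[0,0,0],"rot":[0,0,0],"claw":-1},{"xyz":[0,0,0],"rot":[0,0,0],"claw":-1},{"xyz":[0,0,0],"rot":[0,0,0],"claw":-1},{"xyz":[0,0,0],"rot":[0,0,0],"claw":-1},{"xyz":[0,0,0],"rot":[0,0,0],"claw":-1},{"xyz":[0,0,0],"rot":[0,0,0],"claw":-1}]' 8
python3 - <<'E'
from h import *
s=readout.observe(); R=np.array(s['tcp_rot']); p=np.array(s['tool_pos']); print(p,s['contact_force'],s['width'])
A=np.array([.5212,-.1640]); v=p[:2]-A; r0=np.hypot(*v); print(r0,np.degrees(np.arctan2(v[1],v[0])))
a0=np.arctan2(v[1],v[0]); rad=.034
prev=p[:2]
for i in range(1,28):
    a=a0-np.radians(15*i); t=A+rad*np.array([np.cos(a),np.sin(a)]); dlt=t-prev; prev=t
    print(i,[round(float(R[:2,0]@dlt/.2),3),round(float(R[:2,1]@dlt/.2),3)])
E
```

```text
time_s: 32.97
tool_pos: [0.5506, -0.1807, 0.1096]
tcp_rot: [[-0.998, 0.063, 0.001], [0.063, 0.998, -0.0], [-0.001, -0.0, -1.0]]
contact_force: [-1.9, 0.5, 6.1]
width: 0.161
finger_force: 8.0
[ 0.55060563 -0.18071038  0.10956139] [-1.9499053   0.50675071  6.13151439] 0.16143582599534279
0.033822000048705454 -29.608334668261993
1 [0.024, -0.037]
2 [0.033, -0.029]
3 [0.04, -0.02]
4 [0.043, -0.009]
5 [0.044, 0.003]
6 [0.042, 0.014]
7 [0.037, 0.024]
8 [0.029, 0.033]
9 [0.02, 0.04]
10 [0.009, 0.043]
11 [-0.003, 0.044]
12 [-0.014, 0.042]
13 [-0.024, 0.037]
14 [-0.033, 0.029]
15 [-0.04, 0.02]
16 [-0.043, 0.009]
17 [-0.044, -0.003]
18 [-0.042, -0.014]
19 [-0.037, -0.024]
20 [-0.029, -0.033]
21 [-0.02, -0.04]
22 [-0.009, -0.043]
23 [0.003, -0.044]
24 [0.014, -0.042]
25 [0.024, -0.037]
26 [0.033, -0.029]
27 [0.04, -0.02]
```

```bash
python3 -m jog '[{"xyz":[0.024,-0.037,0],"rot":[0,0,0],"claw":-1},{"xyz":[0.033,-0.029,0],"rot":[0,0,0],"claw":-1},{"xyz":[0.04,-0.02,0],"rot":[0,0,0],"claw":-1},{"xyz":[0.043,-0.009,0],"rot":[0,0,0],"claw":-1},{"xyz":[0.044,0.003,0],"rot":[0,0,0],"claw":-1},{"xyz":[0.042,0.014,0],"rot":[0,0,0],"claw":-1},{"xyz":[0,0,0],"rot":[0,0,0],"claw":-1},{"xyz":[0,0,0],"rot":[0,0,0],"claw":-1}]'
```

```text
time_s: 33.63
tool_pos: [0.5034, -0.1926, 0.1089]
tcp_rot: [[-0.998, 0.063, -0.0], [0.063, 0.998, 0.001], [0.001, 0.001, -1.0]]
contact_force: [2.9, 7.0, -0.2]
width: 0.166
finger_force: 8.0
```

```bash
python3 -m jog '[{"xyz":[0.037,0.03,0],"rot":[0,0,0],"claw":-1},{"xyz":[0.029,0.033,0],"rot":[0,0,0],"claw":-1},{"xyz":[0.02,0.04,0],"rot":[0,0,0],"claw":-1},{"xyz":[0.009,0.043,0],"rot":[0,0,0],"claw":-1},{"xyz":[-0.003,0.044,0],"rot":[0,0,0],"claw":-1},{"xyz":[-0.014,0.042,0],"rot":[0,0,0],"claw":-1},{"xyz":[-0.024,0.037,0],"rot":[0,0,0],"claw":-1},{"xyz":[-0.033,0.029,0],"rot":[0,0,0],"claw":-1},{"xyz":[-0.04,0.02,0],"rot":[0,0,0],"claw":-1},{"xyz":[0,0,0],"rot":[0,0,0],"claw":-1}]'
```

```text
time_s: 34.47
tool_pos: [0.5143, -0.1296, 0.109]
tcp_rot: [[-0.998, 0.062, 0.002], [0.062, 0.998, -0.0], [-0.002, -0.0, -1.0]]
contact_force: [1.4, -0.7, -1.6]
width: 0.167
finger_force: 8.0
```

```bash
python3 -m jog '[{"xyz":[-0.043,0.009,0],"rot":[0,0,0],"claw":-1},{"xyz":[-0.044,-0.003,0],"rot":[0,0,0],"claw":-1},{"xyz":[-0.042,-0.014,0],"rot":[0,0,0],"claw":-1},{"xyz":[-0.037,-0.024,0],"rot":[0,0,0],"claw":-1},{"xyz":[-0.029,-0.033,0],"rot":[0,0,0],"claw":-1},{"xyz":[-0.02,-0.04,0],"rot":[0,0,0],"claw":-1},{"xyz":[-0.009,-0.043,0],"rot":[0,0,0],"claw":-1},{"xyz":[0.003,-0.044,0],"rot":[0,0,0],"claw":-1},{"xyz":[0.014,-0.042,0],"rot":[0,0,0],"claw":-1},{"xyz":[0.024,-0.037,0],"rot":[0,0,0],"claw":-1},{"xyz":[0.033,-0.029,0],"rot":[0,0,0],"claw":-1},{"xyz":[0.04,-0.02,0],"rot":[0,0,0],"claw":-1},{"xyz":[0,0,0],"rot":[0,0,0],"claw":-1},{"xyz":[0,0,0],"rot":[0,0,0],"claw":-1},{"xyz":[0,0,0],"rot":[0,0,0],"claw":-1}]'; python3 -c "
from h import *
s=readout.observe();print(s['tool_pos'],s['width'])"
```

```text
time_s: 35.72
tool_pos: [0.5298, -0.1957, 0.1091]
tcp_rot: [[-0.998, 0.063, -0.0], [0.063, 0.998, -0.0], [0.0, -0.001, -1.0]]
contact_force: [-0.6, -5.1, -3.6]
width: 0.168
finger_force: 8.0
[ 0.52977841 -0.1957463   0.10905384] 0.16757566303876567
```

```bash
python3 -m jog '[{"xyz":[0,0,0],"rot":[0,0,0],"claw":-0.3},{"xyz":[0,0,0],"rot":[0,0,0],"claw":-0.3},{"xyz":[0,0,0],"rot":[0,0,0],"claw":-0.3},{"xyz":[0,0,0],"rot":[0,0,0],"claw":-0.3},{"xyz":[0,0,-0.05],"rot":[0,0,0],"claw":-0.3},{"xyz":[0,0,-0.1],"rot":[0,0,0],"claw":-0.3},{"xyz":[0,0,-0.15],"rot":[0,0,0],"claw":-0.3},{"xyz":[0,0,-0.15],"rot":[0,0,0],"claw":-0.3},{"xyz":[0,0,-0.15],"rot":[0,0,0],"claw":-0.3},{"xyz":[0,0,-0.15],"rot":[0,0,0],"claw":-0.3},{"xyz":[0,0,-0.1],"rot":[0,0,0],"claw":-0.3},{"xyz":[0.12,0.12,0],"rot":[0,0,0],"claw":-0.3},{"xyz":[0.12,0.12,0],"rot":[0,0,0],"claw":-0.3},{"xyz":[0.12,0.15,0],"rot":[0,0,0],"claw":-0.3},{"xyz":[0,0.18,0],"rot":[0,0,0],"claw":-0.3},{"xyz":[0,0.18,0],"rot":[0,0,0],"claw":-0.3},{"xyz":[0,0,0],"rot":[0,0,0],"claw":-0.3},{"xyz":[0,0,0],"rot":[0,0,0],"claw":-0.3}]'
python3 - <<'E'
from chk import *
p,d,m=snap('wrist'); cv2.imwrite('pics/w10.png',p[...,::-1]); D=dos(pts(d,m))
for y in(.074,-.074):
  for x0,x1 in((-.026,-.012),(.012,.026)):
    q=D[(D[:,0]>x0)&(D[:,0]<x1)&(abs(D[:,1]-y)<.015)&(D[:,2]>.07)&(D[:,2]<.112)];print('cart',y,x0,len(q),np.median(q,0).round(4) if len(q) else '')
for sy in(.121,-.121):
  q=D[(abs(D[:,1]-sy)<.012)&(D[:,0]>-.08)&(D[:,0]<.06)&(D[:,2]>.1)&(D[:,2]<.14)]
  for a in(-.07,-.04,-.01,.02,.05):
    w=q[abs(q[:,0]-a)<.012]; print('arm',sy,a,len(w),np.percentile(w[:,2],80).round(4) if len(w)>5 else '')
q=D[(D[:,0]<-.06)&(D[:,0]>-.09)&(abs(D[:,1])<.11)&(D[:,2]>.06)&(D[:,2]<.15)];print('handle',len(q),np.percentile(q,[50,90],0).round(4).tolist() if len(q) else '')
p,d,m=snap('side'); D=dos(pts(d,m)); q=D[(D[:,1]>-.14)&(D[:,1]<-.1)&(D[:,0]>-.09)&(D[:,0]<.06)&(D[:,2]>.1)&(D[:,2]<.14)]
for a in(-.07,-.04,-.01,.02,.05):
    w=q[abs(q[:,0]-a)<.012]; print('side arm',a,len(w),np.percentile(w[:,2],90).round(4) if len(w)>5 else '')
E
```

```text
time_s: 37.22
tool_pos: [0.4676, -0.0397, 0.28]
tcp_rot: [[-0.998, 0.06, 0.001], [0.06, 0.998, -0.0], [-0.001, -0.0, -1.0]]
contact_force: [0.1, -0.7, -0.7]
width: 0.352
finger_force: 0.0
cart 0.074 -0.026 357 [-0.0189  0.0741  0.1003]
cart 0.074 0.012 319 [0.0189 0.0743 0.1002]
cart -0.074 -0.026 345 [-0.0192 -0.0747  0.1004]
cart -0.074 0.012 318 [ 0.0188 -0.0738  0.1002]
arm 0.121 -0.07 320 0.1192
arm 0.121 -0.04 366 0.1189
arm 0.121 -0.01 349 0.119
arm 0.121 0.02 317 0.119
arm 0.121 0.05 229 0.1187
arm -0.121 -0.07 339 0.1193
arm -0.121 -0.04 259 0.1194
arm -0.121 -0.01 168 0.1191
arm -0.121 0.02 0 
arm -0.121 0.05 53 0.1135
handle 3650 [[-0.0776, 0.0, 0.1178], [-0.071, 0.0877, 0.1193]]
side arm -0.07 50 0.1214
side arm -0.04 40 0.1208
side arm -0.01 48 0.1217
side arm 0.02 41 0.121
side arm 0.05 40 0.1212
```

View pics/w10.png

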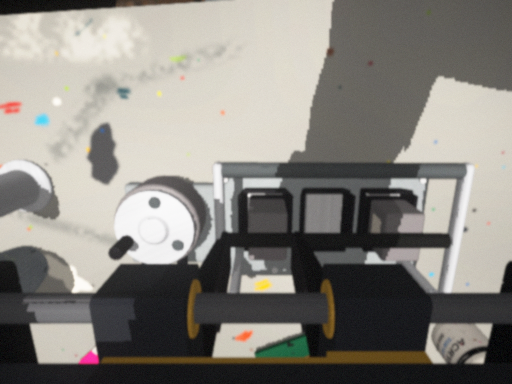

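The clamp is level (its arms are flat to within 0.5 mm), and both cartridges are square and pressed about 7.5 mm down. The knob is at (122,247), more than a full turn from its start. Nothing touches the robot, so I'm handing in.

```bash
python3 -c "
from workcell import workorder
print(workorder.sign_off())"
```

```text
the job is handed in; nothing more can be done
None
```

I handed the job in after about 37 s of robot time; sign-off gave no verdict, but by my own checks the cup was dipped and stayed upright, the gauge hangs in its stand, both cartridges are clamped home, and the rotor was turned about 1.1 turns.

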